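Hang the collars on the balanced load bar

ROBOT

A 6-joint arm with a two-finger parallel gripper is mounted at the origin on the work surface. World frame = base frame: x ahead of the robot, y to its left, z up, the work surface at z = 0. Lengths are in m, angles in rad, forces in N, time in s.
With the tool pointing down it reaches from about 0.375 to 0.9 m from the base axis. Payload 3.1 kg.
Tool frame: the origin (TCP) lies at the very end of the fingers, on their centre line; the grasp point (between the pads) lies 19 mm behind it; z points along the fingers, y is the direction in which the jaws open and shut (so a half turn about z gives the same grasp; the last joint's range is limited). The gripper opens to 87 mm and grips with 3 to 60 N. Pads are 19 mm wide; open, the fingers measure 117 mm over their backs; the gripper's body (75 mm by 190 mm) begins 51 mm behind the grasp point.
Start: joints at [-1.415, 0.527, 1.433, -0, 1.181, -0.178], TCP at [0.205, -0.59, 0.223] pointing down, gripper open.
Joint ranges: [-3.08, 3.08], [-0.75, 2.2], [0.22, 2.44], [-1.43, 4.57], [0, 2.65], [-2.85, 2.85]. Speed limits (rad/s): [2.79, 2.79, 3.14, 3.14, 3.14, 3.14].

INTERFACE

Orientations are given as a unit quaternion [x, y, z, w].
In Python, from rig import robot gives the robot as it stands. The module is installed in compiled form; this text tells all that it offers.
- The arm moves only by the tool send_rows, never from a script. Its argument "deltas" is a list of rows, each an object of numbers: "tx", "ty", "tz": the shift along the tool's x, y, z in cm; "rx", "ry", "rz": the turn, a rotation vector about the tool's x, y, z in rad. A call has 1 to 5 rows; each row is the pose to reach, as a shift and turn from the pose commanded when the call began, along the tool's axes at that moment; what a row does not reach only later rows make up. A row lasts 1/12 s, in which the tool goes at most 41.7 mm and 7.16 degrees, less where a joint would pass 70% of its speed; a pose out of reach is approached as far as the arm can. A call with a gripper value outside its range is refused whole. "claw" is the finger opening in cm, from 0 to 8.7, set as the call begins (left out, the last holds). The fingers move at their own pace and stop on an object; "squeeze" is the grip in N (left out, the last holds). Time passes only in rows, so rows that repeat a pose let the fingers close. It gives the time, the measured TCP pose, the force and the opening at its end, in the units of the state.
- robot.get_obs(): the state, without advancing time (a new reading comes with each control period).
- robot.camera(name): name is "scene" or "top"; returns a dict with "color" (384x512x3 uint8, red, green, blue), "z_map" (384x512 float32, m along the optical axis (not along the pixel's ray), 0 where there is no reading), "intrinsics" (3x3 intrinsics, pixels), "R" (3x3) and "t" (3): a world point X has camera coordinates R X + t. Camera axes: x right, y down, z forward; pixel columns grow to the right and rows downward; lengths in m; the calibration is good to about 2 mm. A picture is of the moment at which its call begins.
- robot.hand_in(): hands the job in, once; it reports no verdict.
Trained networks look in the newest picture that a camera, given by its name, has taken for a name from the list of things; names that differ only in an ending like _2 or _b are one class to them, and where a whole thing is asked for, a point or a joint stands for the part that bears it (a point fixed in the world has none). Each returns a list of dicts, best first, with "p" (0 to 1); they miss things now and then, are a little off and sometimes report something else, mostly with a low value. They report only what shows in the picture. A call takes as long as a camera call. They do not tell look-alikes from the thing itself.
- robot.outline_of(label, camera): "pixels" (384x512 bool, what is visible of it) and "xy" ([column, row] in pixels, amid what is visible of it).
- robot.tip_of(label, camera): "xy" ([column, row] in pixels: a listed point, or the origin of a listed thing).
The state is a dict: "time": time; "q": joint angles; "joint_velocities": joint speeds; "joint_torque": joint torques, N m; "position": TCP position; "tool_rot": TCP orientation; "ft_force": force on the tool from outside, world axes, zero at the start; "moment": the same for the moment, N m; "grip_width": finger opening in m.
Only numpy, scipy, OpenCV 4.12 (cv2) and the standard library are available. Lean on these libraries where they do the work, as an engineer would, in place of code of your own. Each camera call takes 0.05 s, during which the arm holds its last target.

TASK

One small collar already hangs on the right side of the pivoting load bar. Hang the large collar by its hook in the left groove first, then the other small collar in the outer right groove, each hook gently felt along the saddle until it drops fully down into its groove, so that the bar ends level with all three hanging free. Keep the bar from ever tipping more than 10 degrees, push on it with no more than about 2 kg of force, and leave the other things on the bench where they are.

Things in the scene. Friction and masses are not known exactly. Their poses are not given: they have to be found in the camera images.
- big_tab (a point): Grip point of the LARGE collar: steel disc 56 mm across, 22 mm thick, standing flat, with a rigid 6 mm round aluminium hook (see big_hook) and, on the hook's crest over the disc's axis, an upright grip tab 14 mm (x) by 12 mm (y), 36 mm tall on a 6 mm neck. This point is in the tab, 33 mm above the crest's underside, 15 mm below the tab's top, 140 mm above the table. 0.4 kg within 3 %.
- big_hook (a point): Underside of the large collar's level hook crest, on its axis, 85 mm above the disc's top: it rests on the bar. x runs from stem to nose, z up. The hook lies in the x-z plane: stem 19 mm to -x, nose 19 mm to +x ending 12 mm below this point, open on the +x side under the nose; 32 mm inside width, 62 mm free height under the crest.
- small_tab (a point): Grip point of the SMALL collar: steel disc 40 mm across, 21 mm thick, standing flat, with a rigid 6 mm round aluminium hook (see small_hook) and, on the hook's crest over the disc's axis, an upright grip tab 14 mm (x) by 12 mm (y), 36 mm tall on a 6 mm neck. This point is in the tab, 33 mm above the crest's underside, 15 mm below the tab's top, 139 mm above the table. 0.2 kg within 3 %.
- small_hook (a point): Underside of the small collar's level hook crest, on its axis, 85 mm above the disc's top: it rests on the bar. x runs from stem to nose, z up. The hook lies in the x-z plane: stem 19 mm to -x, nose 19 mm to +x ending 12 mm below this point, open on the +x side under the nose; 32 mm inside width, 62 mm free height under the crest.
- hung_top (a point): Top of the grip tab (3 mm below it) of another 40 mm, 0.2 kg collar which already hangs on the bar, 85 mm from the pivot on the right (-y) side, and stays there; nose to +x.
- bar_mid (a point): Pivot of the load bar, 180 mm above the table. Steel bar of 16 x 16 mm section, its top face 8 mm below the pivot, 420 mm long along its own y (left +y); x across it, away from the robot; tilts with the bar. Dark steel saddles (61 mm long, 22 mm wide; the occupied one 45) stand 8 mm above that face; across the middle of each runs a groove 9 mm wide, its floor the bar's top.
- seat_left (a point): Nominal groove of the left saddle, at the groove floor (bar's top face), 120 mm left (+y) of the pivot; x and y as the bar. The saddle was clamped on by hand: saddle and groove truly lie up to 12 mm to either side of this point along the bar, and stay put (hold 60 N). For the large collar.
- seat_right (a point): Nominal groove of the outer right saddle, at the groove floor, 155 mm right (-y) of the pivot; saddle and groove truly lie up to 12 mm to either side along the bar. For the small collar.
- load_bar (a joint): Bar tilt, rad: 0 level, positive right (-y) end down. Damped pivot (0.35 N m s/rad) with a centring stiffness of about 2.4 N m/rad: 1 N down at 100 mm from the pivot tips it 0.042 rad. It starts near +0.07 from the collar already hung; the large collar on the left takes it to about -0.13; the small one then brings it level.
- rack: Fixed grey stand of the load bar: foot plate 150 x 170 x 16 mm, and a post 22 x 40 mm, 205 mm high, 35 mm behind (+x of) the bar's middle. Origin on the table below the pivot; y along the bar, x away from the robot.
- jar: Bystander: glass jar with black lid, 54 mm across, 70 mm high; origin under its centre.
- driver_a: Bystander: screwdriver with red handle, lying; origin near its middle.
- driver_b: Bystander: screwdriver with green handle, lying.
- spanner: Bystander: steel spanner, lying.
- flange: Bystander: plain steel ring without hook, 60 mm across, 14 mm high, lying between the collars and the rack; origin under its centre.
- cup: Bystander: blue cup, 70 mm across, 80 mm high; origin under its centre.
There are look-alikes about, which are no part of the job. What is shaped like the part that bears small_tab but blue or red is not meant. Leave any purple look-alike of the part that bears big_tab alone.

How it is judged:
On the way, in this order (a step that is already met when the one before it is completed fails the run):
1. the large collar hangs in the left groove with its weight on the bar (x of big_hook in the frame of bar_mid between -0.016 and 0.016 m and y of big_hook in the frame of bar_mid between 0.1035 and 0.1365 m and z of big_hook in the frame of bar_mid between -0.012 and -0.004 m and value of joint load_bar below -0.08 rad), for 0.3 s.
2. then the small collar hangs in the outer right groove and the bar is level (x of small_hook in the frame of bar_mid between -0.016 and 0.016 m and y of small_hook in the frame of bar_mid between -0.1715 and -0.1385 m and z of small_hook in the frame of bar_mid between -0.012 and -0.004 m and value of joint load_bar between -0.065 and 0.065 rad), for 0.2 s.
At the end, for the whole second after the job is handed in: Both hooks rest on the groove floors (crest underside within 4 mm of the bar's top face, within 16.5 mm of the nominal seat along the bar and 16 mm across it), the collars hang within 0.2 rad of plumb, and the bar is at rest within 0.065 rad (3.7 degrees) of level (all of step 2 and x of big_hook in the frame of bar_mid between -0.016 and 0.016 m and y of big_hook in the frame of bar_mid between 0.1035 and 0.1365 m and z of big_hook in the frame of bar_mid between -0.012 and -0.004 m and angle between each of big_hook, small_hook's own z axis and vertical below 0.2 rad and velocity of joint load_bar between -0.05 and 0.05 rad/s); the robot touches nothing.
It fails at once if the bar is tipped more than 10 degrees (0.1745 rad) either way (value of joint load_bar above 0.1745 rad or value of joint load_bar below -0.1745 rad).
It fails at once if the rack, bar or hung collar is pushed or struck with more than 22 N (contact force between rack and anything else above 22 N).
It fails at once if a bystander is moved by more than 25 mm (distance of any of jar, driver_a, driver_b, spanner, flange, cup from where it was at the start of the episode above 0.025 m).
It also fails if it takes over 72 s, if anything falls off the work surface, if the arm or the gripper's body presses on something with over 40 N, if the wrist force passes 120 N, or if a joint passes its speed limit or range.

## Working session

There is one attempt and no reset: what is moved stays moved. The work goes in short steps, Python scripts to look and compute and a tool call to move; the robot and the scene stay as the last step left them, time stands still between calls to the robot, and variables do not carry over. Pictures are saved under pics/ and viewed, and the job is handed in when it is done.

Besides the shell and the picture viewer there is one more tool, called after "Request:" as name(argument=value, ...) on one line, values as JSON. send_rows: Moves the arm, as the interface text tells. Its arguments: {"type":"object","properties":{"deltas":{"type":"array","items":{"type":"object","properties":{"tx":{"type":"number"},"ty":{"type":"number"},"tz":{"type":"number"},"rx":{"type":"number"},"ry":{"type":"number"},"rz":{"type":"number"}}}},"claw":{"type":"number"},"squeeze":{"type":"number"}},"required":["deltas"]}

```bash
ls; mkdir -p pics
cat > h.py <<'E'
import numpy as np, cv2
from rig import robot
def pix2w(c,u,v,z=None):
    K,R,t=c["intrinsics"],c["R"],c["t"]
    if z is None: z=c["z_map"][int(round(v)),int(round(u))]
    p=np.linalg.inv(K)@np.array([u,v,1.])*z
    return R.T@(p-t)
def ray_at(c,u,v,h):
    K,R,t=c["intrinsics"],c["R"],c["t"]
    d=R.T@(np.linalg.inv(K)@np.array([u,v,1.])); o=-R.T@t
    return o+d*(h-o[2])/d[2]
def w2p(c,X):
    p=c["intrinsics"]@(c["R"]@np.array(X)+c["t"]); return p[:2]/p[2]
def save(n,im,s=1):
    im=cv2.resize(im,None,fx=s,fy=s,interpolation=cv2.INTER_CUBIC) if s!=1 else im
    cv2.imwrite(f"pics/{n}.png",cv2.cvtColor(im,cv2.COLOR_RGB2BGR))
E
python3 - <<'E'
from h import *
o=robot.get_obs();print({k:np.round(v,3) for k,v in o.items()})
for n in("scene","top"):
    c=robot.camera(n);save(n+"0",c["color"],1.5)
    print(n,np.round(-c["R"].T@c["t"],3),c["intrinsics"][0])
    for l in("big_tab","big_hook","small_tab","small_hook","hung_top","bar_mid","seat_left","seat_right","rack","flange","jar","cup","driver_a","spanner"):
        for d in robot.tip_of(l,n):
            u,v=d["xy"]
            try:print(l,np.round(d["xy"]),round(d["p"],2),np.round(pix2w(c,u,v),3))
            except Exception as e: print(l,d,e)
E
```

```text
pics
{'time': np.float64(0.0), 'q': array([-1.415,  0.528,  1.434, -0.   ,  1.181, -0.178]), 'joint_velocities': array([ 0.   , -0.   , -0.001, -0.   , -0.002, -0.001]), 'joint_torque': array([ 1.0000e-03, -4.4004e+01, -1.7659e+01,  6.3000e-02,  5.8000e-02,
       -0.0000e+00]), 'position': array([ 0.205, -0.59 ,  0.222]), 'tool_rot': array([ 0.986,  0.167,  0.   , -0.001]), 'ft_force': array([-0.646, -0.277,  0.124]), 'moment': array([-0.003,  0.056,  0.005]), 'grip_width': np.float64(0.087)}
scene [1.203 0.206 1.058] [466.42556216   0.         255.65060633]
big_tab [244. 149.] 0.97 [ 0.419 -0.08   0.143]
big_tab [212. 159.] 0.73 [ 0.476 -0.15   0.144]
big_hook [210. 167.] 0.85 [ 0.486 -0.153  0.12 ]
big_hook [246. 158.] 0.6 [ 0.331 -0.108  0.002]
small_tab [321. 182.] 0.71 [0.474 0.138 0.15 ]
small_tab [326. 162.] 0.62 [0.274 0.126 0.003]
small_tab [344. 212.] 0.6 [0.549 0.211 0.156]
small_hook [344. 221.] 0.65 [0.546 0.216 0.116]
small_hook [321. 189.] 0.55 [0.473 0.142 0.124]
small_hook [328. 168.] 0.47 [0.399 0.144 0.121]
hung_top [214. 204.] 0.89 [ 0.657 -0.069  0.215]
bar_mid 
[... 1305 characters left out ...]
 0.018 0.199]
seat_left [205. 150.] 0.66 [0.696 0.148 0.004]
seat_right [300. 158.] 0.82 [ 0.638 -0.143  0.168]
seat_right [275. 154.] 0.73 [ 0.641 -0.071  0.201]
seat_right [346. 182.] 0.33 [ 0.594 -0.307  0.026]
rack [246. 165.] 0.63 [0.646 0.012 0.016]
rack [303. 213.] 0.53 [ 0.48  -0.154  0.156]
rack [244. 150.] 0.49 [0.653 0.017 0.198]
flange [254. 190.] 0.77 [ 0.569 -0.013 -0.   ]
flange [350. 181.] 0.7 [ 0.604 -0.326 -0.001]
jar [238. 226.] 0.49 [0.445 0.031 0.068]
cup [132. 221.] 0.9 [0.458 0.375 0.003]
cup [148. 190.] 0.49 [0.556 0.325 0.025]
driver_a [346. 183.] 0.74 [ 0.592 -0.308  0.025]
driver_a [150. 192.] 0.55 [0.55  0.318 0.026]
spanner [370. 235.] 0.75 [ 0.429 -0.386  0.01 ]
```

View pics/scene0.png

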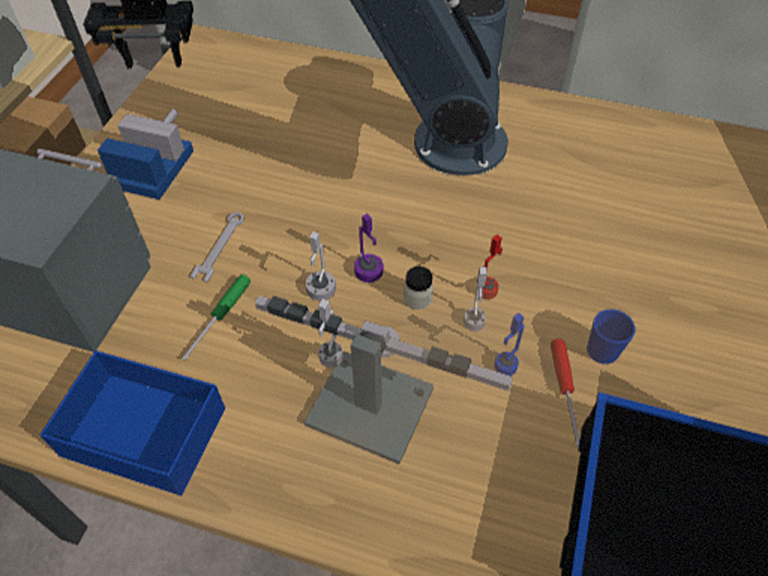

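View pics/top0.png

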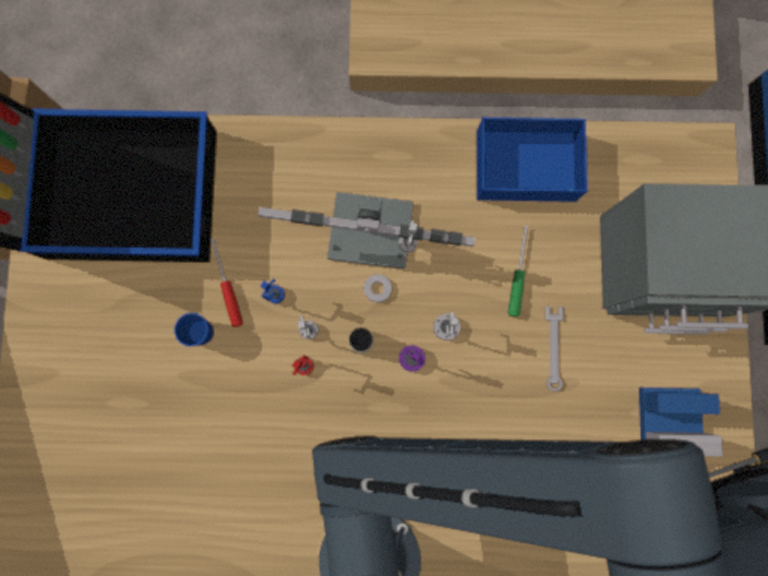

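Run:
```python
from h import *
c=robot.camera("scene");save("s_crop",c["color"][125:285,170:390],3.6)
c=robot.camera("top");save("t_crop",c["color"][130:270,150:350],4)
```

```text
(no output)
```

View pics/s_crop.png

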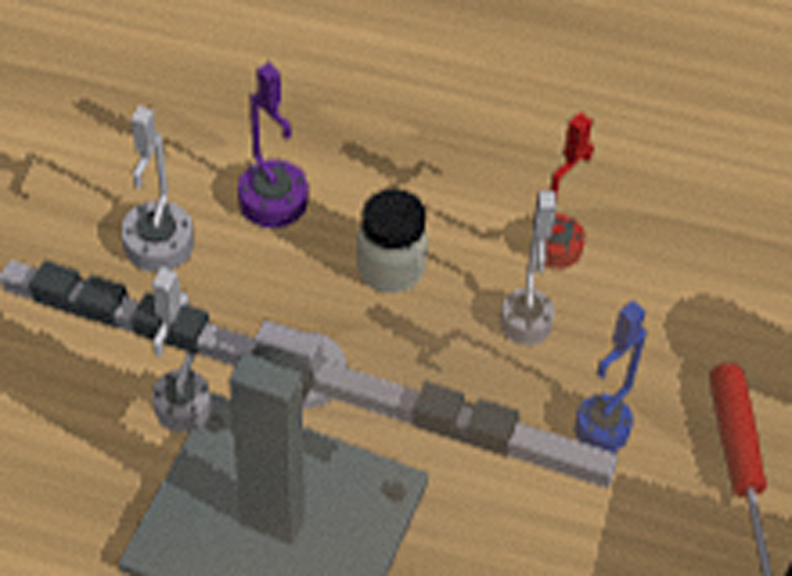

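View pics/t_crop.png

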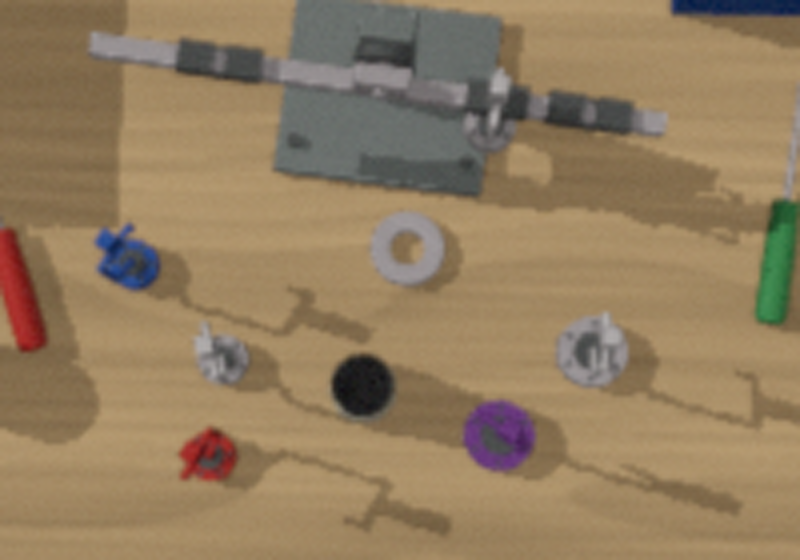

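Reading the crops. Shaped like the large collar: silver at scene (208,165) / top (298,217), and purple at (246,150) / (277,239). The silver one is meant. Shaped like the small collar: silver at scene (321,185) / top (205,218), red at (328,165) and blue at (343,220). Again the silver one is meant. Next I'll measure poses from the depth maps.

```bash
cat >> h.py <<'E'
def cloud(c):
    K,R,t=c["intrinsics"],c["R"],c["t"]; z=c["z_map"]; h,w=z.shape
    u,v=np.meshgrid(np.arange(w),np.arange(h)); m=z>0
    P=(np.linalg.inv(K)@np.stack([u[m],v[m],np.ones(m.sum())]))*z[m]
    return ((P.T-t)@R), c["color"][m].astype(int), np.stack([u[m],v[m]],1)
E
python3 - <<'E'
from h import *
cs={n:robot.camera(n) for n in("scene","top")}
for n,c in cs.items():
    X,C,U=cloud(c)
    for nm,(x,y) in dict(big=(.475,-.15),small=(.468,.141)).items():
        d=np.hypot(X[:,0]-x,X[:,1]-y)<.05
        for lo,hi in((.006,.03),(.035,.095),(.095,.118),(.12,.17)):
            m=d&(X[:,2]>lo)&(X[:,2]<hi)&(C.max(1)-C.min(1)<45)
            if m.sum(): print(n,nm,lo,hi,m.sum(),"med",np.round(np.median(X[m],0),4),"min",np.round(X[m].min(0),3),"max",np.round(X[m].max(0),3))
    m=(X[:,2]>.14)&(X[:,2]<.21)&(X[:,0]>.58)&(X[:,0]<.73)&(abs(X[:,1])<.26)
    P,Cc=X[m],C[m]
    q=np.polyfit(P[:,1],P[:,0],1); print(n,"bar x=a*y+b",q,np.polyfit(P[:,1],P[:,2],1),"y range",P[:,1].min(),P[:,1].max())
    vis=cv2.resize(c["color"],None,fx=1,fy=1)
# crop big close
c=cs["scene"];a=c["color"][135:205,185:235];b=c["color"][150:220,300:350]
save("s_tabs",np.hstack([a,b]),7)
c=cs["top"];a=c["color"][190:245,275:325];b=c["color"][190:245,180:230]
save("t_tabs",np.hstack([a,b]),7)
E
```

```text
scene big 0.006 0.03 280 med [ 0.4879 -0.1509  0.023 ] min [ 0.452 -0.183  0.006] max [ 0.508 -0.127  0.03 ]
scene big 0.035 0.095 39 med [ 0.4623 -0.1537  0.0543] min [ 0.458 -0.157  0.036] max [ 0.477 -0.151  0.092]
scene big 0.095 0.118 33 med [ 0.4844 -0.1544  0.1119] min [ 0.455 -0.159  0.096] max [ 0.503 -0.151  0.115]
scene big 0.12 0.17 72 med [ 0.4833 -0.1527  0.1441] min [ 0.471 -0.161  0.121] max [ 0.489 -0.148  0.158]
scene small 0.006 0.03 174 med [0.4743 0.1399 0.022 ] min [0.449 0.119 0.006] max [0.489 0.158 0.029]
scene small 0.035 0.095 32 med [0.4513 0.1341 0.0504] min [0.448 0.131 0.035] max [0.465 0.138 0.085]
scene small 0.095 0.118 21 med [0.4838 0.1415 0.1125] min [0.471 0.138 0.097] max [0.49  0.145 0.117]
scene small 0.12 0.17 63 med [0.473  0.1387 0.1447] min [0.461 0.131 0.12 ] max [0.477 0.146 0.158]
scene bar x=a*y+b [0.09988455 0.66669003] [0.05647312 0.17743651] y range -0.19330564435491068 0.22390682955736427
top big 0.006 0.03 183 med [ 0.4771 -0.149   0.0228] min [ 0.452 -0.182  0.007] max [ 0.506 -0.127  0.03 ]
top big 0.035 0.095 12 med [ 0.4676 -0.1535  0.0416] min [ 0.458 -0.157  0.035] max [ 0.479 -0.151  0.09 ]
top big 0.095 0.118 18 med [ 0.4698 -0.1542  0.113 ] min [ 0.458 -0.158  0.108] max [ 0.499 -0.151  0.117]
top big 0.12 0.17 28 med [ 0.4791 -0.1524  0.1547] min [ 0.472 -0.161  0.127] max [ 0.487 -0.149  0.16 ]
top small 0.006 0.03 76 med [0.468  0.1326 0.0217] min [0.449 0.12  0.007] max [0.488 0.155 0.028]
top small 0.035 0.095 12 med [0.4577 0.1341 0.0391] min [0.446 0.131 0.036] max [0.47  0.138 0.094]
top small 0.095 0.118 17 med [0.4587 0.1358 0.1109] min [0.447 0.131 0.095] max [0.489 0.146 0.118]
top small 0.12 0.17 29 med [0.4667 0.1369 0.1543] min [0.461 0.131 0.122] max [0.476 0.143 0.16 ]
top bar x=a*y+b [0.10911898 0.65858067] [0.06373638 0.17933707] y range -0.19311960755042964 0.22349592615166833
```

Run:
```python
from h import *
a=cv2.imread("pics/s_tabs.png");b=cv2.imread("pics/t_tabs.png")
o=np.vstack([a,b]);o=cv2.resize(o,None,fx=.66,fy=.66);cv2.imwrite("pics/tabs.png",o);print(o.shape)
```

```text
(578, 462, 3)
```

View pics/tabs.png

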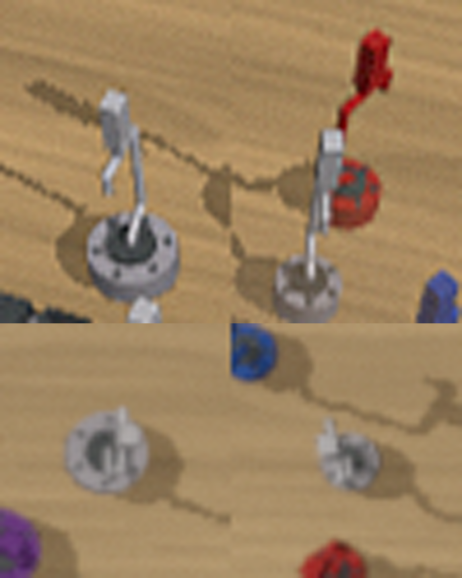

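Run:
```python
from h import *
cs={n:robot.camera(n) for n in("scene","top")}
for n,c in cs.items():
    X,C,U=cloud(c)
    for nm,(x,y) in dict(big=(.48,-.1545),small=(.4685,.139)).items():
        d=np.hypot(X[:,0]-x,X[:,1]-y)<.03
        m=d&(X[:,2]>.1)&(X[:,2]<.1175)&(C.max(1)-C.min(1)<45)
        P=X[m][:,:2]; v=cv2.fitLine(P.astype(np.float32),cv2.DIST_HUBER,0,.01,.01).ravel(); print(n,nm,"yaw",np.arctan2(v[1],v[0]),"ctr",P.mean(0),m.sum())
        print("   ", np.round(P[np.argsort(P[:,0])][::4],4).tolist())
        m=d&(X[:,2]>.006)&(X[:,2]<.034)
        D=X[m][:,:2]; (cx,cy),r=cv2.minEnclosingCircle(D.astype(np.float32)); print("   disc",cx,cy,r)
    th=-.105
    e=np.array([-np.sin(th),np.cos(th)]); f=np.array([np.cos(th),np.sin(th)])
    m=(X[:,2]>.12)&(X[:,2]<.21)&(X[:,0]>.58)&(X[:,0]<.73)&(abs(X[:,1])<.26)
    P,Cc,Uu=X[m],C[m],U[m]; s=P[:,:2]@e; w=P[:,:2]@f
    print(n,"s range",s.min(),s.max())
    # top strip: bin along s
    for a in np.arange(-.27,.16,.01):
        k=(s>=a)&(s<a+.01)
        if k.sum(): print("%.2f n%d w[%.4f %.4f] ztop %.4f med %.4f bright %.0f"%(a,k.sum(),w[k].min(),w[k].max(),P[k,2].max(),np.median(P[k,2]),Cc[k].mean()))
```

```text
scene big yaw -0.08415617 ctr [ 0.48196475 -0.15437579] 31
    [[0.4572, -0.1531], [0.461, -0.1542], [0.4659, -0.1521], [0.4814, -0.1581], [0.4883, -0.155], [0.4914, -0.1571], [0.4978, -0.158], [0.5006, -0.157]]
   disc 0.48048609495162964 -0.1555786430835724 0.029727883636951447
scene small yaw 0.24800755 ctr [0.48193626 0.1412299 ] 15
    [[0.4731, 0.1403], [0.4785, 0.1391], [0.4835, 0.1404], [0.4883, 0.1446]]
   disc 0.4638144373893738 0.13725653290748596 0.025790276005864143
scene s range -0.125906874961778 0.29395900210752673
-0.13 n19 w[0.6434 0.6598] ztop 0.1612 med 0.1564 bright 129
-0.12 n34 w[0.6435 0.6606] ztop 0.1619 med 0.1571 bright 126
-0.11 n22 w[0.6442 0.6607] ztop 0.1659 med 0.1577 bright 103
-0.10 n43 w[0.6405 0.6642] ztop 0.1714 med 0.1671 bright 62
-0.09 n50 w[0.6404 0.6638] ztop 0.1717 med 0.1676 bright 59
-0.08 n56 w[0.6404 0.6640] ztop 0.1723 med 0.1644 bright 62
-0.07 n35 w[0.6394 0.6641] ztop 0.1730 med 0.1671 bright 65
-0.06 n49 w[0.6406 0.6645] ztop 0.1746 med 0.1694 bright 56
-0.05 n52 w[0.6395 0.6640] ztop 0.1740 med 0.1705 bright 54
-0.04 n47 w[0.6421 0
[... 2794 characters left out ...]
 0.6601] ztop 0.1750 med 0.1698 bright 109
0.06 n65 w[0.6439 0.6978] ztop 0.2090 med 0.1959 bright 95
0.07 n83 w[0.6404 0.6960] ztop 0.2093 med 0.1995 bright 98
0.08 n75 w[0.6400 0.6988] ztop 0.2095 med 0.1999 bright 106
0.09 n79 w[0.6445 0.6961] ztop 0.2095 med 0.2002 bright 101
0.10 n35 w[0.6443 0.6955] ztop 0.2081 med 0.1859 bright 115
0.11 n21 w[0.6438 0.6605] ztop 0.1796 med 0.1746 bright 137
0.12 n24 w[0.6448 0.6596] ztop 0.1802 med 0.1749 bright 135
0.13 n22 w[0.6448 0.6603] ztop 0.1801 med 0.1759 bright 137
0.14 n24 w[0.6447 0.6597] ztop 0.1807 med 0.1769 bright 135
0.15 n22 w[0.6439 0.6615] ztop 0.1806 med 0.1770 bright 133
0.16 n26 w[0.6448 0.6603] ztop 0.1888 med 0.1781 bright 107
```

Run:
```python
from h import *
cs={n:robot.camera(n) for n in("scene","top")}
th=-.105; e=np.array([-np.sin(th),np.cos(th)]); f=np.array([np.cos(th),np.sin(th)])
for n,c in cs.items():
    g=cv2.cvtColor(c["color"],cv2.COLOR_RGB2GRAY).astype(np.float32)
    for nm,a,b in(("R",-.12,-.03),("L",.16,.25)):
        for h in(8,):
            out=[]
            S=np.arange(a,b,.0015)
            for s in S:
                vals=[]
                for w in np.arange(.646,.6585,.002):
                    ct=np.cos(.07); 
                    z=.172+ .07*(s-.084)+h*1e-3
                    p=w2p(c,[*(e*s+f*w),z]).astype(np.float32)
                    vals.append(cv2.getRectSubPix(g,(1,1),(float(p[0]),float(p[1])))[0,0])
                out.append(np.mean(vals))
            print(n,nm," ".join("%.0f:%.0f"%(s*1e3,o) for s,o in zip(S,out)))
    X,C,U=cloud(c)
    s=X[:,:2]@e;w=X[:,:2]@f; dz=X[:,2]-(.172+.07*(s-.084))
    m=(abs(w-.652)<.009)&(abs(dz)<.02)
    for nm,a,b in(("R",-.12,-.03),("L",.16,.25)):
        k=m&(s>a)&(s<b)&(dz>.004); print(n,nm,"saddle s",np.sort(s[k])[[0,2,-3,-1]])
        ss=np.sort(s[k]);gi=np.argsort(np.diff(ss))[-2:]; print([(ss[i],ss[i+1]) for i in gi])
    k=m&(abs(dz)<.004)&((s<-.106)|((s>.11)&(s<.165)&(s>.11))|(s>.25)); print("tilt fit",np.polyfit(s[k]-.084,X[k,2],1))
```

```text
scene R -120:142 -118:146 -117:146 -115:144 -114:141 -112:139 -111:141 -109:145 -108:146 -106:142 -105:131 -103:120 -102:114 -100:104 -99:84 -97:69 -96:65 -94:65 -93:65 -91:65 -90:66 -88:66 -87:66 -85:66 -84:65 -82:66 -81:67 -79:69 -78:69 -76:66 -75:62 -73:57 -72:50 -70:57 -69:77 -67:96 -66:99 -64:85 -63:71 -61:62 -60:60 -58:60 -57:59 -55:57 -54:58 -52:60 -51:59 -49:58 -48:58 -46:57 -45:59 -43:58 -42:56 -40:51 -39:43 -37:36 -36:49 -34:81 -33:104 -31:116
scene L 160:126 162:120 163:118 164:119 166:119 168:120 169:108 170:91 172:85 174:86 175:87 177:87 178:87 180:87 181:86 183:86 184:85 186:86 187:86 189:86 190:85 192:86 193:84 195:80 196:84 198:100 199:105 201:105 202:107 204:100 205:88 207:83 208:84 210:83 211:83 213:84 214:84 216:83 217:84 219:84 220:83 222:82 223:84 225:85 226:84 228:82 229:79 231:84 232:115 234:137 235:142 237:139 238:138 240:140 241:140 243:138 244:137 246:140 247:142 249:140
scene R saddle s [-0.1002184  -0.09903401 -0.03810111 -0.03641836]
[(np.float64(-0.09040743148514561), np.float64(-0.08840750127986124)), (np.float64(-0.07284214845834391), np.float64(-0.065
[... 894 characters left out ...]
6:94 198:103 199:108 201:109 202:104 204:94 205:85 207:79 208:76 210:75 211:74 213:73 214:74 216:75 217:75 219:74 220:73 222:74 223:74 225:74 226:75 228:81 229:95 231:114 232:132 234:141 235:144 237:145 238:146 240:146 241:146 243:146 244:147 246:147 247:148 249:148
top R saddle s [-0.11582548 -0.11251855 -0.03945308 -0.03906665]
[(np.float64(-0.07330399818641589), np.float64(-0.06455746355762286)), (np.float64(-0.10966124571522984), np.float64(-0.10004861934455239))]
top L saddle s [0.16214544 0.1690735  0.23288742 0.24970165]
[(np.float64(0.232887415544931), np.float64(0.24068407348628235)), (np.float64(0.24068407348628235), np.float64(0.2497016465213725))]
tilt fit [0.07133391 0.17239839]
```

Measured results:
- **Large collar:** tab at about (0.480, -0.155), yaw about -0.1.
- **Small collar:** tab at about (0.469, 0.1385), yaw about 0.22.
- **Bar:** yaw -0.105, tilt 0.071. The left groove is at 116 mm and the right groove at 153 mm from the pivot, agreeing with their nominal positions to within 4 mm.

First I rotate the tool so its x runs along the bar and its y across it, then move over to the large tab.

Request:
send_rows(deltas=[{"rz": -0.11, "tz": -0.5}, {"rz": -0.22, "tz": -1}, {"rz": -0.34, "tz": -1.5}, {"rz": -0.45, "tz": -2}, {"rz": -0.565, "tz": -2}], claw=4.5, squeeze=30)

```text
schema error: expected keys tx, ty, tz, rx, ry, rz
```

Request:
send_rows(deltas=[{"rz": -0.11}, {"rz": -0.22}, {"rz": -0.34}, {"rz": -0.45}, {"rz": -0.565}])

```text
schema error: expected keys tx, ty, tz, rx, ry, rz
```

Request:
send_rows(deltas=[{"tx": 3, "ty": 1.5}, {"tx": 6, "ty": 3}, {"tx": 9, "ty": 4.5}, {"tx": 12, "ty": 6}, {"tx": 15, "ty": 7.5}])

```text
schema error: expected keys tx, ty, tz, rx, ry, rz
```

Request:
send_rows(deltas=[{"tx": 3, "ty": 1.5}, {"tx": 6, "ty": 3}, {"tx": 9, "ty": 4.5}, {"tx": 12, "ty": 6}, {"tx": 15, "ty": 7.5}])

```text
schema error: expected keys tx, ty, tz, rx, ry, rz
```

Request:
send_rows(deltas=[{"tx": 3, "ty": 1.5}, {"tx": 6, "ty": 3}, {"tx": 9, "ty": 4.5}, {"tx": 12, "ty": 6}, {"tx": 14, "ty": 7}])

```text
schema error: expected keys tx, ty, tz, rx, ry, rz
```

Request:
send_rows(deltas=[{"tx": 0, "ty": 0, "tz": -0.5, "rx": 0, "ry": 0, "rz": -0.11}, {"tx": 0, "ty": 0, "tz": -1, "rx": 0, "ry": 0, "rz": -0.22}, {"tx": 0, "ty": 0, "tz": -1.5, "rx": 0, "ry": 0, "rz": -0.34}, {"tx": 0, "ty": 0, "tz": -2, "rx": 0, "ry": 0, "rz": -0.45}, {"tx": 0, "ty": 0, "tz": -2, "rx": 0, "ry": 0, "rz": -0.565}], claw=4.5, squeeze=30)

```text
time: 2.32
position: [0.2055, -0.5909, 0.2437]
tool_rot: [0.899, 0.437, -0.0, 0.001]
ft_force: [0.0, -0.5, -0.1]
grip_width: 0.0615
```

Request:
send_rows(deltas=[{"tx": 0, "ty": 0, "tz": 0, "rx": 0, "ry": 0, "rz": -0.11}, {"tx": 0, "ty": 0, "tz": 0, "rx": 0, "ry": 0, "rz": -0.22}, {"tx": 0, "ty": 0, "tz": 0, "rx": 0, "ry": 0, "rz": -0.34}, {"tx": 0, "ty": 0, "tz": 0, "rx": 0, "ry": 0, "rz": -0.45}, {"tx": 0, "ty": 0, "tz": 0, "rx": 0, "ry": 0, "rz": -0.565}])

```text
time: 2.73
position: [0.2054, -0.5903, 0.2426]
tool_rot: [0.742, 0.671, -0.0, 0.0]
ft_force: [-0.1, -0.0, -0.8]
grip_width: 0.0456
```

Request:
send_rows(deltas=[{"tx": 3, "ty": 1.5, "tz": 0, "rx": 0, "ry": 0, "rz": 0}, {"tx": 6, "ty": 3, "tz": 0, "rx": 0, "ry": 0, "rz": 0}, {"tx": 9, "ty": 4.5, "tz": 0, "rx": 0, "ry": 0, "rz": 0}, {"tx": 12, "ty": 6, "tz": 0, "rx": 0, "ry": 0, "rz": 0}, {"tx": 15, "ty": 7.5, "tz": 0, "rx": 0, "ry": 0, "rz": 0}])

```text
time: 3.15
position: [0.2964, -0.4478, 0.2426]
tool_rot: [0.744, 0.668, 0.0, 0.0]
ft_force: [0.1, -0.5, -0.2]
grip_width: 0.045
```

Request:
send_rows(deltas=[{"tx": 3, "ty": 1.5, "tz": 0, "rx": 0, "ry": 0, "rz": 0}, {"tx": 6, "ty": 3, "tz": 0, "rx": 0, "ry": 0, "rz": 0}, {"tx": 9, "ty": 4.5, "tz": 0, "rx": 0, "ry": 0, "rz": 0}, {"tx": 12, "ty": 6, "tz": 0, "rx": 0, "ry": 0, "rz": 0}, {"tx": 15, "ty": 7.5, "tz": 0, "rx": 0, "ry": 0, "rz": 0}])

```text
time: 3.57
position: [0.387, -0.3065, 0.2428]
tool_rot: [0.744, 0.669, 0.0, 0.0]
ft_force: [0.8, -0.7, -0.5]
grip_width: 0.0453
```

Request:
send_rows(deltas=[{"tx": 3, "ty": 1.5, "tz": 0, "rx": 0, "ry": 0, "rz": 0}, {"tx": 6, "ty": 3, "tz": 0, "rx": 0, "ry": 0, "rz": 0}, {"tx": 9, "ty": 4.5, "tz": 0, "rx": 0, "ry": 0, "rz": 0}, {"tx": 12, "ty": 6, "tz": 0, "rx": 0, "ry": 0, "rz": 0}, {"tx": 14, "ty": 7, "tz": 0, "rx": 0, "ry": 0, "rz": 0}])

```text
time: 3.98
position: [0.4718, -0.1735, 0.2428]
tool_rot: [0.743, 0.669, 0.0, 0.0]
ft_force: [-0.1, -0.0, 0.2]
grip_width: 0.0447
```

Request:
send_rows(deltas=[{"tx": 1, "ty": 0.3, "tz": 2, "rx": 0, "ry": 0, "rz": 0}, {"tx": 1.9, "ty": 0.6, "tz": 4, "rx": 0, "ry": 0, "rz": 0}, {"tx": 1.9, "ty": 0.6, "tz": 6, "rx": 0, "ry": 0, "rz": 0}, {"tx": 1.9, "ty": 0.6, "tz": 6.5, "rx": 0, "ry": 0, "rz": 0}, {"tx": 1.9, "ty": 0.6, "tz": 6.5, "rx": 0, "ry": 0, "rz": 0}])

```text
time: 4.4
position: [0.4778, -0.1571, 0.1763]
tool_rot: [0.743, 0.669, -0.001, -0.002]
ft_force: [0.6, -0.4, 0.7]
grip_width: 0.0449
```

Run:
```python
from h import *
c=robot.camera("scene");save("s1",c["color"][120:190,180:260],9)
print(robot.get_obs()["position"])
X,C,U=cloud(c)
d=np.hypot(X[:,0]-.48,X[:,1]+.155)<.03
m=d&(X[:,2]>.12)&(X[:,2]<.158)&(C.max(1)-C.min(1)<45)&(C.mean(1)>100)
print(np.percentile(X[m],[2,50,98],axis=0),m.sum())
```

```text
[ 0.47858562 -0.15786301  0.17740139]
[[ 0.47329923 -0.16022782  0.1234708 ]
 [ 0.48451157 -0.15241208  0.1443889 ]
 [ 0.48858395 -0.14862431  0.15749737]] 70
```

View pics/s1.png

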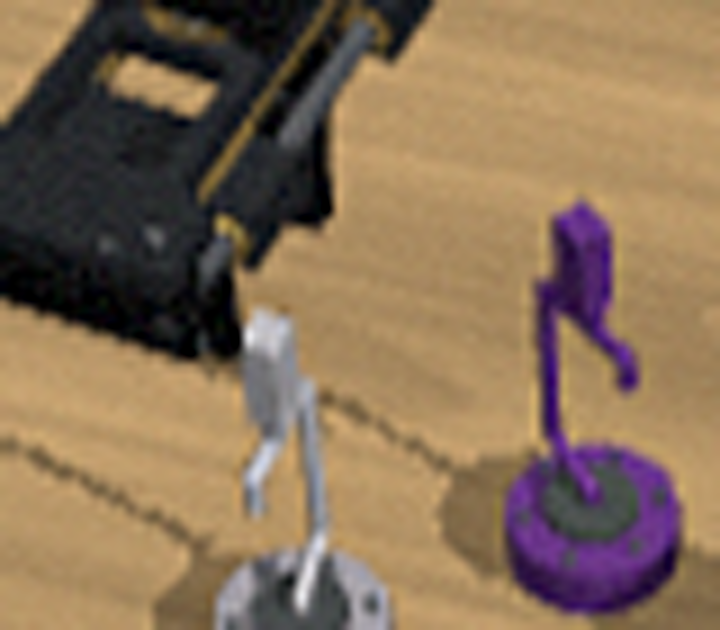

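The silver large collar (crop (270,360)) sits under the open jaws and the purple one is well clear at the right. Descend and close.

Request:
send_rows(deltas=[{"tx": 0.3, "ty": 0.1, "tz": 1.3, "rx": 0, "ry": 0, "rz": 0}, {"tx": 0.3, "ty": 0.1, "tz": 2.6, "rx": 0, "ry": 0, "rz": 0}, {"tx": 0.3, "ty": 0.1, "tz": 4, "rx": 0, "ry": 0, "rz": 0}, {"tx": 0.3, "ty": 0.1, "tz": 5.2, "rx": 0, "ry": 0, "rz": 0}, {"tx": 0.3, "ty": 0.1, "tz": 5.2, "rx": 0, "ry": 0, "rz": 0}])

```text
time: 4.87
position: [0.4796, -0.1553, 0.1251]
tool_rot: [0.744, 0.668, -0.0, -0.001]
ft_force: [-0.2, 0.6, -0.3]
grip_width: 0.045
```

Request:
send_rows(deltas=[{"tx": 0, "ty": 0, "tz": 0, "rx": 0, "ry": 0, "rz": 0}, {"tx": 0, "ty": 0, "tz": 0, "rx": 0, "ry": 0, "rz": 0}, {"tx": 0, "ty": 0, "tz": 0, "rx": 0, "ry": 0, "rz": 0}, {"tx": 0, "ty": 0, "tz": 0, "rx": 0, "ry": 0, "rz": 0}, {"tx": 0, "ty": 0, "tz": 0, "rx": 0, "ry": 0, "rz": 0}], claw=0.6, squeeze=35)

```text
time: 5.28
position: [0.4804, -0.1551, 0.1263]
tool_rot: [0.744, 0.669, 0.0, 0.001]
ft_force: [0.0, 0.9, -0.2]
grip_width: 0.0195
```

Request:
send_rows(deltas=[{"tx": 0, "ty": 0, "tz": 0, "rx": 0, "ry": 0, "rz": 0}, {"tx": 0, "ty": 0, "tz": 0, "rx": 0, "ry": 0, "rz": 0}, {"tx": 0, "ty": 0, "tz": 0, "rx": 0, "ry": 0, "rz": 0}, {"tx": 0, "ty": 0, "tz": 0, "rx": 0, "ry": 0, "rz": 0}])

```text
time: 5.62
position: [0.4797, -0.1547, 0.1259]
tool_rot: [0.744, 0.669, -0.0, -0.0]
ft_force: [-2.4, -0.5, 6.3]
grip_width: 0.0135
```

Run:
```python
from h import *
c=robot.camera("scene");save("s2",c["color"][120:190,180:260],9)
o=robot.get_obs();print({k:np.round(o[k],4) for k in("time","position","tool_rot","ft_force","moment","grip_width")})
```

```text
{'time': np.float64(5.6667), 'position': array([ 0.4797, -0.1547,  0.1259]), 'tool_rot': array([ 7.435e-01,  6.687e-01, -2.000e-04, -2.000e-04]), 'ft_force': array([-2.2108,  0.8278,  5.0943]), 'moment': array([ 0.1791,  0.2895, -0.0108]), 'grip_width': np.float64(0.0138)}
```

View pics/s2.png

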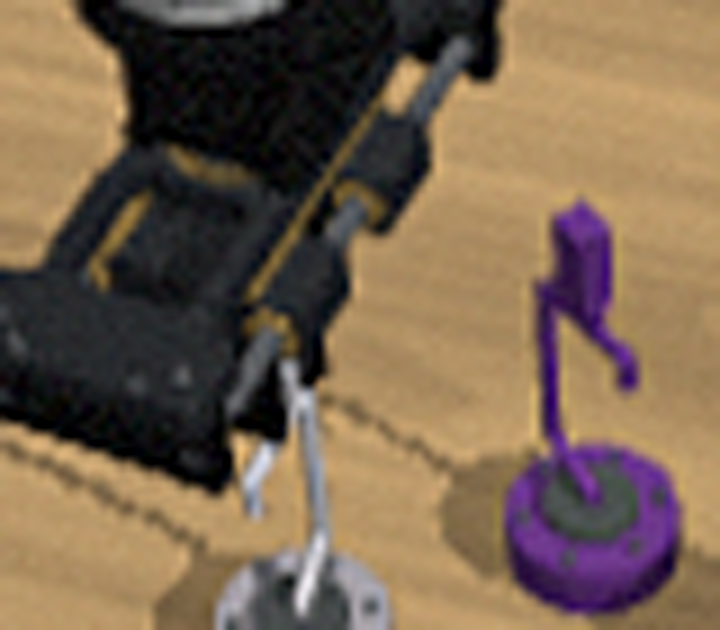

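The tab is gripped at 13.8 mm opening, matching its 14 mm side. Lift, then go to the pre-bar point.

Request:
send_rows(deltas=[{"tx": 0, "ty": 0, "tz": -1, "rx": 0, "ry": 0, "rz": 0}, {"tx": 0, "ty": 0, "tz": -3, "rx": 0, "ry": 0, "rz": 0}, {"tx": 0, "ty": 0, "tz": -5.5, "rx": 0, "ry": 0, "rz": 0}, {"tx": 0, "ty": 0, "tz": -8, "rx": 0, "ry": 0, "rz": 0}, {"tx": 0, "ty": 0, "tz": -10.2, "rx": 0, "ry": 0, "rz": 0}])

```text
time: 6.08
position: [0.4799, -0.1547, 0.2287]
tool_rot: [0.744, 0.669, 0.0, -0.0]
ft_force: [0.1, -0.6, -4.0]
grip_width: 0.0137
```

Request:
send_rows(deltas=[{"tx": 1, "ty": 0.3, "tz": 0, "rx": 0, "ry": 0, "rz": 0}, {"tx": 3, "ty": 1, "tz": 0, "rx": 0, "ry": 0, "rz": 0}, {"tx": 5.5, "ty": 1.8, "tz": 0, "rx": 0, "ry": 0, "rz": 0}, {"tx": 8, "ty": 2.6, "tz": 0, "rx": 0, "ry": 0, "rz": 0}, {"tx": 10.4, "ty": 3.4, "tz": 0, "rx": 0, "ry": 0, "rz": 0}])

```text
time: 6.5
position: [0.5243, -0.0529, 0.226]
tool_rot: [0.744, 0.668, -0.0, -0.001]
ft_force: [0.4, -0.8, -3.8]
grip_width: 0.0134
```

Request:
send_rows(deltas=[{"tx": 2.5, "ty": 0.8, "tz": 0, "rx": 0, "ry": 0, "rz": 0}, {"tx": 5, "ty": 1.6, "tz": 0, "rx": 0, "ry": 0, "rz": 0}, {"tx": 7.5, "ty": 2.5, "tz": 0, "rx": 0, "ry": 0, "rz": 0}, {"tx": 10, "ty": 3.3, "tz": 0, "rx": 0, "ry": 0, "rz": 0}, {"tx": 12, "ty": 4, "tz": 0, "rx": 0, "ry": 0, "rz": 0}])

```text
time: 6.92
position: [0.5768, 0.063, 0.2256]
tool_rot: [0.743, 0.669, -0.0, -0.001]
ft_force: [-0.1, -0.8, -5.2]
grip_width: 0.0135
```

Request:
send_rows(deltas=[{"tx": 2, "ty": 0.7, "tz": 0, "rx": 0, "ry": 0, "rz": 0}, {"tx": 4, "ty": 1.4, "tz": 0, "rx": 0, "ry": 0, "rz": 0}, {"tx": 6, "ty": 2, "tz": 0, "rx": 0, "ry": 0, "rz": 0}, {"tx": 7.9, "ty": 2.6, "tz": 0, "rx": 0, "ry": 0, "rz": 0}, {"tx": 7.9, "ty": 2.6, "tz": 0, "rx": 0, "ry": 0, "rz": 0}])

```text
time: 7.33
position: [0.612, 0.1407, 0.2255]
tool_rot: [0.743, 0.67, 0.001, -0.002]
ft_force: [-0.4, 0.4, -3.6]
grip_width: 0.0135
```

```bash
cat >> h.py <<'E'
EE=np.array([.1048,.9945]);FF=np.array([.9945,-.1048])
def st():
    o=robot.get_obs();p=o["position"];print("t %.2f pos"%o["time"],np.round(p,4),"s %.4f w %.4f z %.4f"%(p[:2]@EE,p[:2]@FF,p[2]),"rot",np.round(o["tool_rot"],3),"F",np.round(o["ft_force"],2),"Fs %.2f Fw %.2f"%(o["ft_force"][:2]@EE,o["ft_force"][:2]@FF),"M",np.round(o["moment"],3),"g %.4f"%o["grip_width"]);return p
def bar(cams=("scene","top")):
    for n in cams:
        X,C,U=cloud(robot.camera(n)); s=X[:,:2]@EE;w=X[:,:2]@FF
        m=(abs(w-.652)<.009)&(((s>-.125)&(s<-.105))|((s>.115)&(s<.16))|((s>.24)&(s<.29))|((s>.035)&(s<.055)))&(X[:,2]>.13)&(X[:,2]<.23)
        m2=m.copy()
        a,b=np.polyfit(s[m]-.084,X[m,2],1)
        for _ in range(3):
            r=X[:,2]-(a*(s-.084)+b); m2=m&(r>-.003)&(r<.006)
            a,b=np.polyfit(s[m2]-.084,X[m2,2],1)
        print(n,"tilt %.4f mid z %.4f n%d"%(a,b,m2.sum()))
E
python3 - <<'E'
from h import *
c=robot.camera("scene");save("s3",c["color"][130:270,200:370],4.5)
p=st()
X,C,U=cloud(c);s=X[:,:2]@EE;w=X[:,:2]@FF
for lo,hi in((.09,.13),(.135,.2),(.2,.222)):
    m=(abs(s-.2)<.04)&(abs(w-.595)<.04)&(X[:,2]>lo)&(X[:,2]<hi)&(C.mean(1)>70)
    print(lo,hi,m.sum(),"s",np.round(np.percentile(s[m],[0,5,50,95,100]),4),"w",np.round(np.percentile(w[m],[0,5,50,95,100]),4),"z",np.round(np.percentile(X[m,2],[0,50,95]),4))
E
```

```text
t 7.38 pos [0.6109 0.1384 0.2254] s 0.2017 w 0.5931 z 0.2254 rot [ 0.743  0.67  -0.001 -0.001] F [-0.56 -1.2  -4.13] Fs -1.26 Fw -0.43 M [-0.038 -0.068 -0.013] g 0.0134
0.09 0.13 219 s [0.1788 0.1827 0.2096 0.2309 0.2338] w [0.567  0.5709 0.59   0.6028 0.6055] z [0.1135 0.1234 0.1285]
0.135 0.2 14 s [0.2026 0.2026 0.2056 0.2081 0.2081] w [0.5795 0.5809 0.585  0.5899 0.5906] z [0.1356 0.1371 0.1415]Traceback (most recent call last):
  File "<stdin>", line 7, in <module>
    return _quantile_unchecked(
        a, q, axis, out, overwrite_input, method, keepdims, weights)
    return _ureduce(a,
                    func=_quantile_ureduce_func,
    ...<5 lines>...
                    overwrite_input=overwrite_input,
                    method=method)
    r = func(a, **kwargs)
    result = _quantile(arr,
                       quantiles=q,
    ...<2 lines>...
                       out=out,
                       weights=wgt)
    slices_having_nans = np.isnan(arr[-1, ...])
                                  ~~~^^^^^^^^^
IndexError: index -1 is out of bounds for axis 0 with size 0
```

View pics/s3.png

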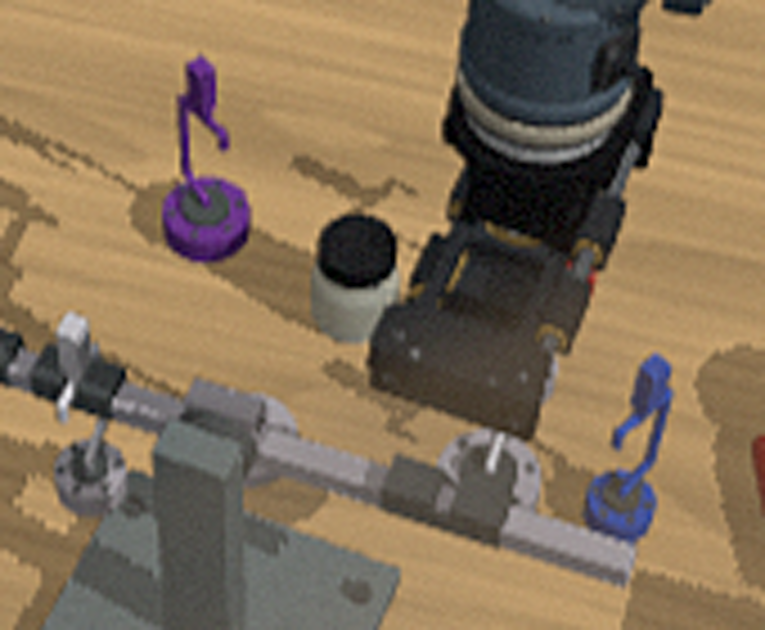

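The held large collar is just in front of the bar (disc at crop (495,470)) and hangs clear of it. Now move across over the bar and lower beside the groove.

Request:
send_rows(deltas=[{"tx": 0.4, "ty": 0, "tz": -0.3, "rx": 0, "ry": 0, "rz": 0}, {"tx": 0.9, "ty": 1, "tz": -0.3, "rx": 0, "ry": 0, "rz": 0}, {"tx": 0.9, "ty": 2.2, "tz": -0.3, "rx": 0, "ry": 0, "rz": 0}, {"tx": 0.9, "ty": 3.4, "tz": -0.3, "rx": 0, "ry": 0, "rz": 0}, {"tx": 0.9, "ty": 4.5, "tz": -0.3, "rx": 0, "ry": 0, "rz": 0}])

```text
time: 7.8
position: [0.657, 0.1395, 0.2298]
tool_rot: [0.744, 0.668, -0.001, -0.0]
ft_force: [-0.5, 1.3, -3.7]
grip_width: 0.0139
```

Request:
send_rows(deltas=[{"tx": 0, "ty": 0.7, "tz": 0, "rx": 0, "ry": 0, "rz": 0}, {"tx": 0, "ty": 1.3, "tz": 0, "rx": 0, "ry": 0, "rz": 0}, {"tx": 0, "ty": 1.4, "tz": 0, "rx": 0, "ry": 0, "rz": 0}, {"tx": 0, "ty": 1.4, "tz": 0, "rx": 0, "ry": 0, "rz": 0}])

```text
time: 8.13
position: [0.6708, 0.1383, 0.2301]
tool_rot: [0.744, 0.668, -0.0, -0.0]
ft_force: [-0.1, 0.5, -3.0]
grip_width: 0.0135
```

Run:
```python
from h import *
st();bar();st()
c=robot.camera("scene");save("s4",c["color"][170:270,250:370],6)
```

```text
t 8.13 pos [0.6708 0.1383 0.2301] s 0.2078 w 0.6526 z 0.2301 rot [ 0.744  0.668 -0.    -0.   ] F [-0.06  0.54 -2.98] Fs 0.53 Fw -0.12 M [-0.066 -0.125  0.007] g 0.0135
scene tilt 0.0708 mid z 0.1728 n305
top tilt 0.0763 mid z 0.1732 n167
t 8.23 pos [0.6702 0.1386 0.2303] s 0.2080 w 0.6520 z 0.2303 rot [ 0.744  0.669 -0.001 -0.001] F [ 0.22  0.92 -3.95] Fs 0.94 Fw 0.13 M [-0.048 -0.085  0.023] g 0.0141
```

View pics/s4.png

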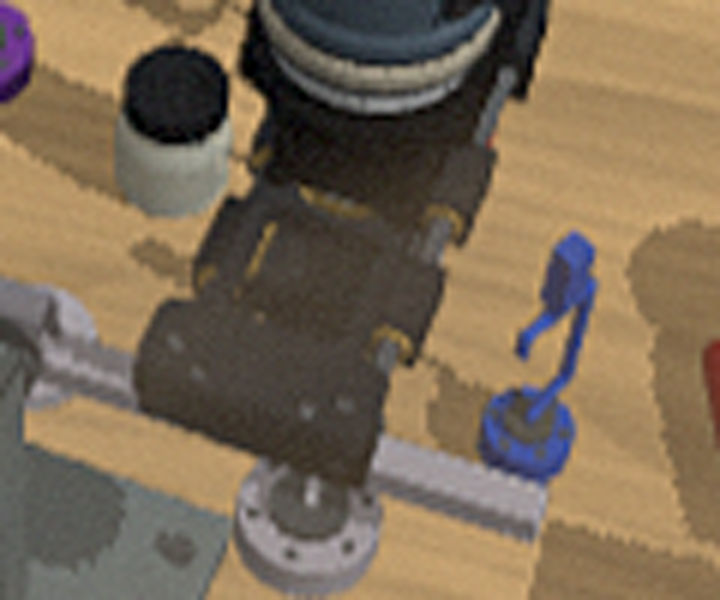

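Request:
send_rows(deltas=[{"tx": 0.2, "ty": 0, "tz": 0.5, "rx": 0, "ry": 0, "rz": 0}, {"tx": 0.3, "ty": 0, "tz": 1, "rx": 0, "ry": 0, "rz": 0}, {"tx": 0.3, "ty": 0, "tz": 1.4, "rx": 0, "ry": 0, "rz": 0}, {"tx": 0.3, "ty": 0, "tz": 1.8, "rx": 0, "ry": 0, "rz": 0}, {"tx": 0.3, "ty": 0, "tz": 1.9, "rx": 0, "ry": 0, "rz": 0}])

```text
time: 8.7
position: [0.6706, 0.1415, 0.2102]
tool_rot: [0.744, 0.669, -0.001, -0.001]
ft_force: [0.8, -0.6, -4.0]
grip_width: 0.0136
```

Request:
send_rows(deltas=[{"tx": 0, "ty": 0, "tz": 0.2, "rx": 0, "ry": 0, "rz": 0}, {"tx": 0, "ty": 0, "tz": 0.4, "rx": 0, "ry": 0, "rz": 0}, {"tx": 0, "ty": 0, "tz": 0.6, "rx": 0, "ry": 0, "rz": 0}, {"tx": 0, "ty": 0, "tz": 0.8, "rx": 0, "ry": 0, "rz": 0}, {"tx": 0, "ty": 0, "tz": 0.8, "rx": 0, "ry": 0, "rz": 0}])

```text
time: 9.12
position: [0.6714, 0.1416, 0.2033]
tool_rot: [0.744, 0.669, -0.0, -0.0]
ft_force: [-0.3, 0.2, -2.6]
grip_width: 0.0136
```

Run:
```python
from h import *
st();bar();st();bar();st()
```

```text
t 9.12 pos [0.6714 0.1416 0.2033] s 0.2112 w 0.6529 z 0.2033 rot [ 0.744  0.669 -0.    -0.   ] F [-0.35  0.22 -2.61] Fs 0.18 Fw -0.37 M [ 0.105 -0.082  0.014] g 0.0136
scene tilt 0.0335 mid z 0.1728 n325
top tilt 0.0346 mid z 0.1730 n152
t 9.22 pos [0.6714 0.1415 0.2036] s 0.2111 w 0.6529 z 0.2036 rot [ 0.744  0.669  0.    -0.   ] F [-0.03  0.12 -3.02] Fs 0.12 Fw -0.04 M [ 0.038 -0.052 -0.012] g 0.0139
scene tilt 0.0380 mid z 0.1726 n332
top tilt 0.0372 mid z 0.1730 n147
t 9.32 pos [0.6715 0.1415 0.2037] s 0.2111 w 0.6529 z 0.2037 rot [0.744 0.669 0.    0.   ] F [-0.72  0.16 -3.22] Fs 0.08 Fw -0.73 M [ 0.016 -0.     0.055] g 0.0139
```

Contact is confirmed: about 1 N with the crest at saddle-top height. Pressing slightly more and sliding inboard at 1 mm per row.

Request:
send_rows(deltas=[{"tx": 0, "ty": 0, "tz": 0.2, "rx": 0, "ry": 0, "rz": 0}, {"tx": -0.1, "ty": 0, "tz": 0.4, "rx": 0, "ry": 0, "rz": 0}, {"tx": -0.2, "ty": 0, "tz": 0.4, "rx": 0, "ry": 0, "rz": 0}, {"tx": -0.3, "ty": 0, "tz": 0.4, "rx": 0, "ry": 0, "rz": 0}, {"tx": -0.4, "ty": 0, "tz": 0.4, "rx": 0, "ry": 0, "rz": 0}])

```text
time: 9.73
position: [0.6711, 0.1375, 0.1996]
tool_rot: [0.744, 0.669, 0.0, 0.0]
ft_force: [-0.0, 1.2, -2.7]
grip_width: 0.0138
```

Request:
send_rows(deltas=[{"tx": -0.1, "ty": 0, "tz": 0, "rx": 0, "ry": 0, "rz": 0}, {"tx": -0.2, "ty": 0, "tz": 0, "rx": 0, "ry": 0, "rz": 0}, {"tx": -0.3, "ty": 0, "tz": 0, "rx": 0, "ry": 0, "rz": 0}, {"tx": -0.4, "ty": 0, "tz": 0, "rx": 0, "ry": 0, "rz": 0}, {"tx": -0.5, "ty": 0, "tz": 0, "rx": 0, "ry": 0, "rz": 0}])

```text
time: 10.15
position: [0.6704, 0.1322, 0.1995]
tool_rot: [0.744, 0.669, -0.0, 0.0]
ft_force: [-0.7, -0.4, -3.3]
grip_width: 0.0136
```

Request:
send_rows(deltas=[{"tx": -0.1, "ty": 0, "tz": 0, "rx": 0, "ry": 0, "rz": 0}, {"tx": -0.2, "ty": 0, "tz": 0, "rx": 0, "ry": 0, "rz": 0}, {"tx": -0.2, "ty": 0, "tz": 0, "rx": 0, "ry": 0, "rz": 0}])

```text
time: 10.4
position: [0.67, 0.1302, 0.1992]
tool_rot: [0.744, 0.669, -0.0, -0.0]
ft_force: [0.0, 0.1, -3.8]
grip_width: 0.0136
```

Run:
```python
from h import *
st();bar();p=st();bar();st()
c=robot.camera("scene");save("s5",c["color"][170:270,250:370],6)
```

```text
t 10.40 pos [0.67   0.1302 0.1992] s 0.1997 w 0.6527 z 0.1992 rot [ 0.744  0.669 -0.    -0.   ] F [ 0.02  0.14 -3.78] Fs 0.14 Fw 0.00 M [-0.018 -0.087 -0.015] g 0.0136
scene tilt 0.0582 mid z 0.1728 n294
top tilt 0.0632 mid z 0.1734 n165
t 10.50 pos [0.6701 0.1305 0.1993] s 0.2000 w 0.6527 z 0.1993 rot [ 0.744  0.669 -0.    -0.   ] F [ 0.67  0.98 -3.65] Fs 1.04 Fw 0.57 M [-0.003 -0.107 -0.03 ] g 0.0138
scene tilt 0.0653 mid z 0.1728 n289
top tilt 0.0676 mid z 0.1727 n179
t 10.60 pos [0.6702 0.1306 0.1994] s 0.2001 w 0.6528 z 0.1994 rot [ 0.744  0.669 -0.    -0.   ] F [-0.37  0.05 -3.4 ] Fs 0.01 Fw -0.37 M [-0.006 -0.075  0.043] g 0.0135
```

It dropped in: the bar swung back to 0.065 with the crest at groove-floor height. Lower the weight onto the bar.

Request:
send_rows(deltas=[{"tx": 0, "ty": 0, "tz": 0.2, "rx": 0, "ry": 0, "rz": 0}, {"tx": 0, "ty": 0, "tz": 0.4, "rx": 0, "ry": 0, "rz": 0}, {"tx": -0.05, "ty": 0, "tz": 0.6, "rx": 0, "ry": 0, "rz": 0}, {"tx": -0.05, "ty": 0, "tz": 0.8, "rx": 0, "ry": 0, "rz": 0}, {"tx": -0.1, "ty": 0, "tz": 1, "rx": 0, "ry": 0, "rz": 0}])

```text
time: 11.07
position: [0.6704, 0.13, 0.1896]
tool_rot: [0.744, 0.669, 0.001, -0.0]
ft_force: [0.7, 0.9, -2.2]
grip_width: 0.0135
```

Request:
send_rows(deltas=[{"tx": 0, "ty": 0, "tz": 0.2, "rx": 0, "ry": 0, "rz": 0}, {"tx": 0, "ty": 0, "tz": 0.4, "rx": 0, "ry": 0, "rz": 0}, {"tx": -0.05, "ty": 0, "tz": 0.6, "rx": 0, "ry": 0, "rz": 0}, {"tx": -0.05, "ty": 0, "tz": 0.8, "rx": 0, "ry": 0, "rz": 0}, {"tx": -0.1, "ty": 0, "tz": 1, "rx": 0, "ry": 0, "rz": 0}])

```text
time: 11.48
position: [0.6703, 0.1288, 0.1797]
tool_rot: [0.744, 0.669, 0.0, 0.0]
ft_force: [-0.4, 2.3, 0.3]
grip_width: 0.0137
```

Run:
```python
from h import *
st();bar();st();bar();st()
c=robot.camera("scene");save("s6",c["color"][170:270,250:370],6)
```

```text
t 11.48 pos [0.6703 0.1288 0.1797] s 0.1983 w 0.6531 z 0.1797 rot [0.744 0.669 0.    0.   ] F [-0.42  2.33  0.33] Fs 2.28 Fw -0.66 M [ 0.275 -0.042 -0.019] g 0.0137
scene tilt -0.0959 mid z 0.1728 n303
top tilt -0.0986 mid z 0.1731 n167
t 11.58 pos [0.6702 0.1287 0.1793] s 0.1983 w 0.6531 z 0.1793 rot [ 0.744  0.669  0.    -0.   ] F [ 0.93  2.05 -0.5 ] Fs 2.13 Fw 0.71 M [ 0.228 -0.141 -0.018] g 0.0138
scene tilt -0.1000 mid z 0.1728 n302
top tilt -0.0988 mid z 0.1730 n168
t 11.68 pos [0.6703 0.1287 0.1796] s 0.1983 w 0.6531 z 0.1796 rot [0.744 0.669 0.    0.   ] F [ 0.56  2.53 -1.29] Fs 2.57 Fw 0.29 M [ 0.302 -0.146  0.008] g 0.0136
```

View pics/s6.png

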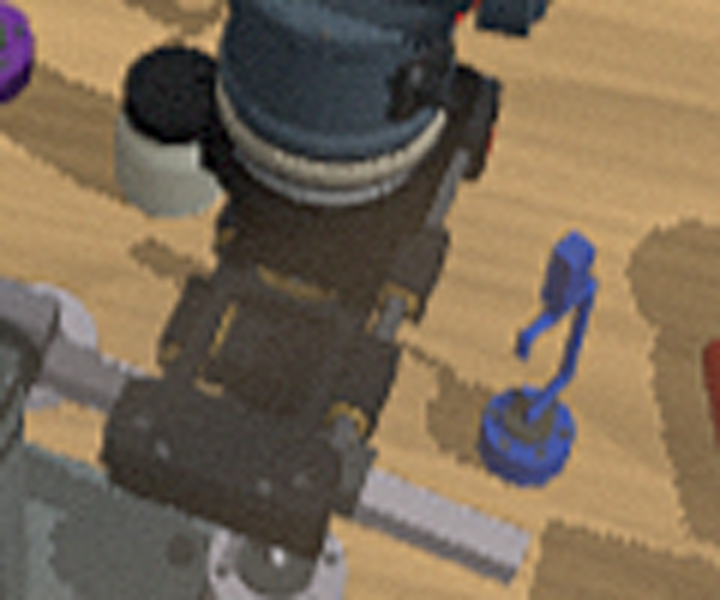

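Still seated, with the bar at -0.099. A 2 N side push from the wall says I'm slightly inboard, so I ease out 1 mm, lower 4 mm and release.

Request:
send_rows(deltas=[{"tx": 0.1, "ty": 0, "tz": 0.1, "rx": 0, "ry": 0, "rz": 0}, {"tx": 0.1, "ty": 0, "tz": 0.2, "rx": 0, "ry": 0, "rz": 0}, {"tx": 0.1, "ty": 0, "tz": 0.3, "rx": 0, "ry": 0, "rz": 0}, {"tx": 0.1, "ty": 0, "tz": 0.35, "rx": 0, "ry": 0, "rz": 0}, {"tx": 0.1, "ty": 0, "tz": 0.35, "rx": 0, "ry": 0, "rz": 0}])

```text
time: 12.15
position: [0.6702, 0.129, 0.176]
tool_rot: [0.744, 0.669, -0.0, 0.0]
ft_force: [0.0, -2.0, -0.3]
grip_width: 0.0137
```

Run:
```python
from h import *
st();bar();st()
```

```text
t 12.15 pos [0.6702 0.129  0.176 ] s 0.1985 w 0.6530 z 0.1760 rot [ 0.744  0.669 -0.     0.   ] F [ 0.03 -1.99 -0.29] Fs -1.98 Fw 0.23 M [-0.391 -0.096  0.06 ] g 0.0137
scene tilt -0.1284 mid z 0.1726 n313
top tilt -0.1260 mid z 0.1723 n169
t 12.25 pos [0.6702 0.1292 0.1761] s 0.1988 w 0.6530 z 0.1761 rot [ 0.744  0.669 -0.     0.   ] F [-0.39 -1.59  0.22] Fs -1.63 Fw -0.22 M [-0.38  -0.066  0.01 ] g 0.0131
```

Request:
send_rows(deltas=[{"tx": 0, "ty": 0, "tz": 0, "rx": 0, "ry": 0, "rz": 0}, {"tx": 0, "ty": 0, "tz": 0, "rx": 0, "ry": 0, "rz": 0}, {"tx": 0, "ty": 0, "tz": 0, "rx": 0, "ry": 0, "rz": 0}, {"tx": 0, "ty": 0, "tz": 0, "rx": 0, "ry": 0, "rz": 0}, {"tx": 0, "ty": 0, "tz": 0, "rx": 0, "ry": 0, "rz": 0}], claw=2.6)

```text
time: 12.67
position: [0.6701, 0.1299, 0.176]
tool_rot: [0.744, 0.669, 0.0, -0.0]
ft_force: [-1.0, -0.3, 0.4]
grip_width: 0.0255
```

Run:
```python
from h import *
st();bar();st();bar()
c=robot.camera("scene");save("s7",c["color"][170:270,250:370],6)
```

```text
t 12.67 pos [0.6701 0.1299 0.176 ] s 0.1995 w 0.6528 z 0.1760 rot [ 0.744  0.669  0.    -0.   ] F [-0.96 -0.33  0.42] Fs -0.43 Fw -0.92 M [-0.001 -0.074  0.009] g 0.0255
scene tilt -0.1171 mid z 0.1727 n316
top tilt -0.1138 mid z 0.1732 n162
t 12.77 pos [0.6701 0.1298 0.176 ] s 0.1993 w 0.6528 z 0.1760 rot [ 0.744  0.669  0.    -0.   ] F [-0.02  0.31  0.05] Fs 0.31 Fw -0.05 M [-0.075 -0.152 -0.041] g 0.0262
scene tilt -0.1155 mid z 0.1725 n317
top tilt -0.1120 mid z 0.1732 n163
```

View pics/s7.png

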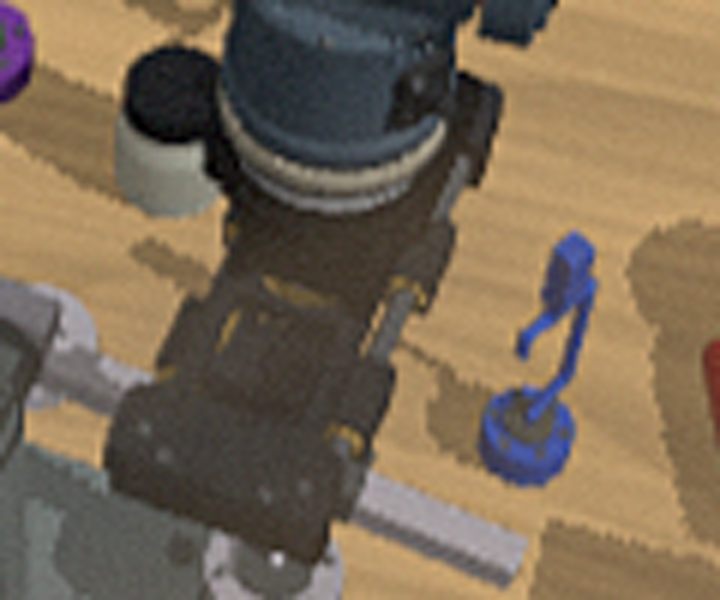

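The large collar is carried fully: the bar is at rest near -0.115 (expected about -0.118) with zero tool force. Retreat upward and move to the small collar.

Request:
send_rows(deltas=[{"tx": 0, "ty": 0, "tz": -0.8, "rx": 0, "ry": 0, "rz": 0}, {"tx": 0, "ty": 0, "tz": -2, "rx": 0, "ry": 0, "rz": 0}, {"tx": 0, "ty": 0, "tz": -4, "rx": 0, "ry": 0, "rz": 0}, {"tx": 0, "ty": 0, "tz": -6, "rx": 0, "ry": 0, "rz": 0}, {"tx": 0, "ty": 0, "tz": -8, "rx": 0, "ry": 0, "rz": 0}])

```text
time: 13.33
position: [0.6704, 0.1296, 0.2583]
tool_rot: [0.744, 0.669, 0.001, 0.0]
ft_force: [0.6, -0.3, 0.4]
grip_width: 0.0263
```

Request:
send_rows(deltas=[{"tx": 0, "ty": -1.5, "tz": 0, "rx": 0, "ry": 0, "rz": 0}, {"tx": 0, "ty": -4, "tz": 0, "rx": 0, "ry": 0, "rz": 0}, {"tx": 0, "ty": -6.5, "tz": 0, "rx": 0, "ry": 0, "rz": 0}, {"tx": 0, "ty": -9, "tz": 0, "rx": 0, "ry": 0, "rz": 0}, {"tx": 0, "ty": -12, "tz": 0, "rx": 0, "ry": 0, "rz": 0}], claw=4)

```text
time: 13.75
position: [0.5511, 0.1423, 0.2576]
tool_rot: [0.744, 0.669, 0.001, 0.001]
ft_force: [0.1, 0.2, -0.1]
grip_width: 0.0394
```

Request:
send_rows(deltas=[{"tx": -0.3, "ty": -2, "tz": 0, "rx": 0, "ry": 0, "rz": -0.08}, {"tx": -0.6, "ty": -4.5, "tz": 0, "rx": 0, "ry": 0, "rz": -0.16}, {"tx": -0.9, "ty": -7, "tz": 0, "rx": 0, "ry": 0, "rz": -0.24}, {"tx": -1.3, "ty": -8.1, "tz": 0, "rx": 0, "ry": 0, "rz": -0.325}, {"tx": -1.3, "ty": -8.1, "tz": 0, "rx": 0, "ry": 0, "rz": -0.325}])

```text
time: 14.17
position: [0.4662, 0.138, 0.2573]
tool_rot: [0.625, 0.781, -0.0, -0.0]
ft_force: [-0.6, 0.2, -0.5]
grip_width: 0.0399
```

Run:
```python
from h import *
st()
c=robot.camera("scene");save("s8",c["color"][130:270,200:370],4.5)
for n in("scene","top"):
    c=robot.camera(n);X,C,U=cloud(c)
    for lo,hi in((.006,.03),(.035,.09),(.1,.1175),(.122,.165)):
        m=(np.hypot(X[:,0]-.4685,X[:,1]-.1385)<.03)&(X[:,2]>lo)&(X[:,2]<hi)&(C.max(1)-C.min(1)<45)&(C.mean(1)>100)
        if m.sum(): print(n,lo,m.sum(),np.round(np.percentile(X[m],[2,50,98],axis=0)[:,:2],4).tolist())
bar()
st()
```

```text
t 14.17 pos [0.4662 0.138  0.2573] s 0.1861 w 0.4491 z 0.2573 rot [ 0.625  0.781 -0.    -0.   ] F [-0.61  0.16 -0.52] Fs 0.09 Fw -0.63 M [-0.014 -0.128  0.02 ] g 0.0399
scene 0.006 114 [[0.4523, 0.1204], [0.4757, 0.1426], [0.4881, 0.1569]]
scene 0.035 27 [[0.4494, 0.1315], [0.4518, 0.1346], [0.4648, 0.1381]]
scene 0.1 18 [[0.4716, 0.138], [0.4818, 0.1415], [0.4895, 0.1449]]
scene 0.122 52 [[0.4619, 0.1339], [0.4735, 0.1394], [0.4773, 0.1451]]
top 0.006 4 [[0.4659, 0.1201], [0.4703, 0.1202], [0.475, 0.1205]]
scene tilt -0.1156 mid z 0.1725 n381
top tilt -0.1165 mid z 0.1731 n208
t 14.42 pos [0.4707 0.138  0.2566] s 0.1865 w 0.4536 z 0.2566 rot [0.626 0.78  0.001 0.001] F [ 0.02 -0.28 -0.45] Fs -0.28 Fw 0.05 M [ 0.002 -0.111  0.032] g 0.0399
```

View pics/s8.png

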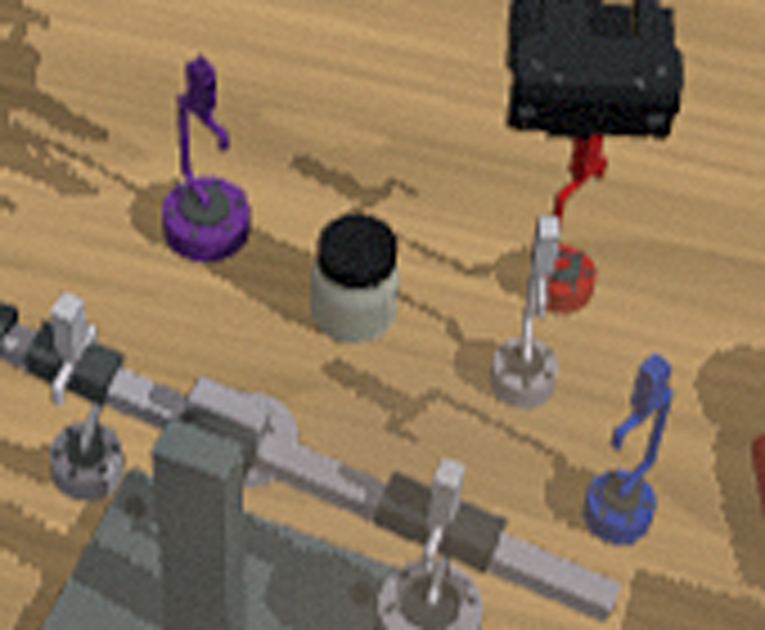

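The large collar hangs freely in the left groove (crop (440,500)), and the silver small collar (crop (545,250)) is under the gripper. Descend and grip.

Request:
send_rows(deltas=[{"tx": 0.1, "ty": -0.15, "tz": 2, "rx": 0, "ry": 0, "rz": 0}, {"tx": 0.1, "ty": -0.15, "tz": 4.5, "rx": 0, "ry": 0, "rz": 0}, {"tx": 0.1, "ty": -0.15, "tz": 6.5, "rx": 0, "ry": 0, "rz": 0}, {"tx": 0.1, "ty": -0.15, "tz": 7.5, "rx": 0, "ry": 0, "rz": 0}, {"tx": 0.1, "ty": -0.15, "tz": 8, "rx": 0, "ry": 0, "rz": 0}])

```text
time: 14.83
position: [0.4673, 0.1385, 0.1742]
tool_rot: [0.626, 0.78, -0.001, -0.001]
ft_force: [-0.1, -0.1, -0.4]
grip_width: 0.0401
```

Request:
send_rows(deltas=[{"tx": 0, "ty": 0, "tz": 1.2, "rx": 0, "ry": 0, "rz": 0}, {"tx": 0, "ty": 0, "tz": 2.5, "rx": 0, "ry": 0, "rz": 0}, {"tx": 0, "ty": 0, "tz": 3.8, "rx": 0, "ry": 0, "rz": 0}, {"tx": 0, "ty": 0, "tz": 5.1, "rx": 0, "ry": 0, "rz": 0}, {"tx": 0, "ty": 0, "tz": 5.1, "rx": 0, "ry": 0, "rz": 0}])

```text
time: 15.25
position: [0.467, 0.1385, 0.1234]
tool_rot: [0.626, 0.78, -0.001, -0.001]
ft_force: [-0.4, -0.1, -0.2]
grip_width: 0.0399
```

Request:
send_rows(deltas=[{"tx": 0, "ty": 0, "tz": 0, "rx": 0, "ry": 0, "rz": 0}, {"tx": 0, "ty": 0, "tz": 0, "rx": 0, "ry": 0, "rz": 0}, {"tx": 0, "ty": 0, "tz": 0, "rx": 0, "ry": 0, "rz": 0}, {"tx": 0, "ty": 0, "tz": 0, "rx": 0, "ry": 0, "rz": 0}, {"tx": 0, "ty": 0, "tz": 0, "rx": 0, "ry": 0, "rz": 0}], claw=0.6, squeeze=35)

```text
time: 15.67
position: [0.4677, 0.1386, 0.1257]
tool_rot: [0.626, 0.78, 0.0, 0.001]
ft_force: [-0.4, -0.1, 0.2]
grip_width: 0.0147
```

Request:
send_rows(deltas=[{"tx": 0, "ty": 0, "tz": 0, "rx": 0, "ry": 0, "rz": 0}, {"tx": 0, "ty": 0, "tz": 0, "rx": 0, "ry": 0, "rz": 0}, {"tx": 0, "ty": 0, "tz": 0, "rx": 0, "ry": 0, "rz": 0}])

```text
time: 15.92
position: [0.4675, 0.1387, 0.1257]
tool_rot: [0.626, 0.78, 0.0, 0.0]
ft_force: [-1.2, -0.2, 5.9]
grip_width: 0.014
```

Run:
```python
from h import *
st()
c=robot.camera("scene");save("s9",c["color"][130:230,280:370],6)
st()
```

```text
t 15.92 pos [0.4675 0.1387 0.1257] s 0.1869 w 0.4504 z 0.1257 rot [0.626 0.78  0.    0.   ] F [-1.2  -0.23  5.93] Fs -0.36 Fw -1.17 M [ 0.041  0.122 -0.013] g 0.0140
t 15.97 pos [0.4675 0.1386 0.1257] s 0.1869 w 0.4504 z 0.1257 rot [0.626 0.78  0.    0.   ] F [-1.13  0.24  6.98] Fs 0.12 Fw -1.15 M [0.012 0.116 0.031] g 0.0134
```

View pics/s9.png

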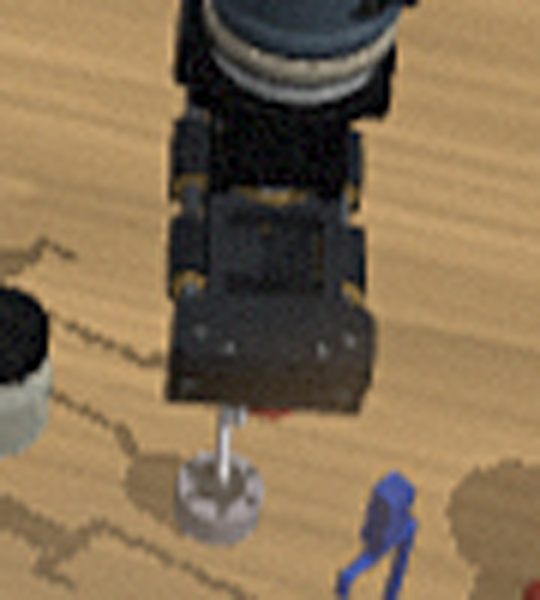

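Gripped at 13.4–14 mm. Lift, turn to the bar's yaw and carry to the right pre-bar point.

Request:
send_rows(deltas=[{"tx": 0, "ty": 0, "tz": -1, "rx": 0, "ry": 0, "rz": 0}, {"tx": 0, "ty": 0, "tz": -3.5, "rx": 0, "ry": 0, "rz": 0}, {"tx": 0, "ty": 0, "tz": -6.5, "rx": 0, "ry": 0, "rz": 0}, {"tx": 0, "ty": 0, "tz": -9.5, "rx": 0, "ry": 0, "rz": 0}, {"tx": 0, "ty": 0, "tz": -11.7, "rx": 0, "ry": 0, "rz": 0}])

```text
time: 16.38
position: [0.4675, 0.1386, 0.2438]
tool_rot: [0.626, 0.78, 0.0, 0.001]
ft_force: [0.5, -0.7, -1.8]
grip_width: 0.0134
```

Request:
send_rows(deltas=[{"tx": 0, "ty": 0, "tz": 0, "rx": 0, "ry": 0, "rz": 0.08}, {"tx": 0, "ty": 0, "tz": 0, "rx": 0, "ry": 0, "rz": 0.16}, {"tx": 0, "ty": 0, "tz": 0, "rx": 0, "ry": 0, "rz": 0.24}, {"tx": 0, "ty": 0, "tz": 0, "rx": 0, "ry": 0, "rz": 0.325}, {"tx": 0, "ty": 0, "tz": 0, "rx": 0, "ry": 0, "rz": 0.325}])

```text
time: 16.8
position: [0.4667, 0.1385, 0.2416]
tool_rot: [0.744, 0.668, -0.0, -0.0]
ft_force: [0.7, 0.3, -2.1]
grip_width: 0.0137
```

Request:
send_rows(deltas=[{"tx": -1, "ty": 0.5, "tz": 0, "rx": 0, "ry": 0, "rz": 0}, {"tx": -3, "ty": 1.6, "tz": 0, "rx": 0, "ry": 0, "rz": 0}, {"tx": -5.5, "ty": 3, "tz": 0, "rx": 0, "ry": 0, "rz": 0}, {"tx": -8, "ty": 4.2, "tz": 0, "rx": 0, "ry": 0, "rz": 0}, {"tx": -10.5, "ty": 5.5, "tz": 0, "rx": 0, "ry": 0, "rz": 0}])

```text
time: 17.22
position: [0.511, 0.0266, 0.2417]
tool_rot: [0.743, 0.67, -0.0, -0.0]
ft_force: [-0.3, 0.3, -1.2]
grip_width: 0.0135
```

Request:
send_rows(deltas=[{"tx": -2.5, "ty": 1.3, "tz": 0, "rx": 0, "ry": 0, "rz": 0}, {"tx": -5, "ty": 2.6, "tz": 0, "rx": 0, "ry": 0, "rz": 0}, {"tx": -7.5, "ty": 4, "tz": 0, "rx": 0, "ry": 0, "rz": 0}, {"tx": -10, "ty": 5.3, "tz": 0, "rx": 0, "ry": 0, "rz": 0}, {"tx": -12, "ty": 6.3, "tz": 0, "rx": 0, "ry": 0, "rz": 0}])

```text
time: 17.63
position: [0.5614, -0.1008, 0.2416]
tool_rot: [0.743, 0.669, -0.0, 0.0]
ft_force: [0.9, 0.4, -2.1]
grip_width: 0.0139
```

Request:
send_rows(deltas=[{"tx": -1.5, "ty": 0.8, "tz": 0, "rx": 0, "ry": 0, "rz": 0}, {"tx": -3, "ty": 1.6, "tz": 0, "rx": 0, "ry": 0, "rz": 0}, {"tx": -4.2, "ty": 2.2, "tz": 0, "rx": 0, "ry": 0, "rz": 0}, {"tx": -4.2, "ty": 2.2, "tz": 0, "rx": 0, "ry": 0, "rz": 0}, {"tx": -4.2, "ty": 2.2, "tz": 0, "rx": 0, "ry": 0, "rz": 0}])

```text
time: 18.05
position: [0.578, -0.1417, 0.2417]
tool_rot: [0.744, 0.669, 0.0, -0.001]
ft_force: [-0.3, 0.8, -3.0]
grip_width: 0.0137
```

Run:
```python
from h import *
p=st();bar()
c=robot.camera("scene");save("s10",c["color"][130:260,150:320],4.5)
X,C,U=cloud(c);s=X[:,:2]@EE;w=X[:,:2]@FF
for lo,hi in((.1,.145),(.15,.205),(.205,.235)):
    m=(abs(s+.08)<.04)&(abs(w-.59)<.04)&(X[:,2]>lo)&(X[:,2]<hi)&(C.mean(1)>70)
    if m.sum():print(lo,hi,m.sum(),"s",np.round(np.percentile(s[m],[0,5,50,95,100]),4),"w",np.round(np.percentile(w[m],[0,5,50,95,100]),4),"z",np.round(np.percentile(X[m,2],[0,50,95]),4))
st()
```

```text
t 18.05 pos [ 0.578  -0.1417  0.2417] s -0.0803 w 0.5897 z 0.2417 rot [ 0.744  0.669  0.    -0.001] F [-0.25  0.78 -3.01] Fs 0.74 Fw -0.33 M [-0.009 -0.063 -0.029] g 0.0137
scene tilt -0.1159 mid z 0.1725 n380
top tilt -0.1158 mid z 0.1732 n181
0.1 0.145 134 s [-0.0976 -0.0943 -0.0703 -0.0595 -0.0589] w [0.5706 0.5754 0.5917 0.603  0.6061] z [0.1163 0.138  0.1423]
0.15 0.205 44 s [-0.082  -0.0815 -0.0777 -0.0765 -0.0757] w [0.5687 0.5696 0.5731 0.5841 0.5902] z [0.15   0.1715 0.1999]
0.205 0.235 46 s [-0.0821 -0.081  -0.0775 -0.0752 -0.0745] w [0.5684 0.5706 0.5971 0.6106 0.6133] z [0.2061 0.2249 0.2291]
t 18.20 pos [ 0.5776 -0.1403  0.242 ] s -0.0790 w 0.5891 z 0.2420 rot [ 0.743  0.669 -0.    -0.001] F [ 0.35  0.75 -1.12] Fs 0.78 Fw 0.27 M [ 0.019 -0.106  0.052] g 0.0134
```

View pics/s10.png

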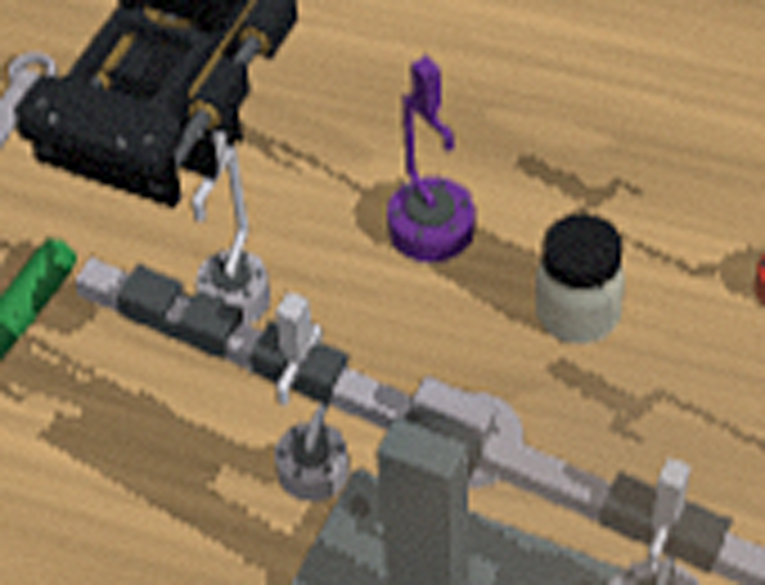

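The small collar is in front of the bar with its open nose to +x (crop (225,190)), and the large one still hangs (crop (665,500)). Move over the bar, then lower beside the groove.

Request:
send_rows(deltas=[{"tx": -0.2, "ty": 1, "tz": 0, "rx": 0, "ry": 0, "rz": 0}, {"tx": -0.2, "ty": 2.2, "tz": 0, "rx": 0, "ry": 0, "rz": 0}, {"tx": -0.2, "ty": 3.4, "tz": 0, "rx": 0, "ry": 0, "rz": 0}, {"tx": -0.2, "ty": 4.6, "tz": 0, "rx": 0, "ry": 0, "rz": 0}, {"tx": -0.2, "ty": 5.5, "tz": 0, "rx": 0, "ry": 0, "rz": 0}])

```text
time: 18.62
position: [0.6333, -0.1483, 0.2422]
tool_rot: [0.743, 0.669, 0.0, -0.0]
ft_force: [0.1, 0.5, -2.2]
grip_width: 0.0136
```

Request:
send_rows(deltas=[{"tx": 0, "ty": 0.6, "tz": 0, "rx": 0, "ry": 0, "rz": 0}, {"tx": 0, "ty": 0.6, "tz": 0.4, "rx": 0, "ry": 0, "rz": 0}, {"tx": 0, "ty": 0.6, "tz": 0.9, "rx": 0, "ry": 0, "rz": 0}, {"tx": 0, "ty": 0.6, "tz": 1.4, "rx": 0, "ry": 0, "rz": 0}, {"tx": 0, "ty": 0.6, "tz": 1.8, "rx": 0, "ry": 0, "rz": 0}])

```text
time: 19.03
position: [0.6375, -0.1497, 0.223]
tool_rot: [0.744, 0.669, -0.001, -0.001]
ft_force: [-0.2, 0.1, -2.3]
grip_width: 0.0135
```

Request:
send_rows(deltas=[{"tx": 0, "ty": 0, "tz": 0.2, "rx": 0, "ry": 0, "rz": 0}, {"tx": 0, "ty": 0, "tz": 0.4, "rx": 0, "ry": 0, "rz": 0}, {"tx": 0, "ty": 0, "tz": 0.6, "rx": 0, "ry": 0, "rz": 0}, {"tx": 0, "ty": 0, "tz": 0.8, "rx": 0, "ry": 0, "rz": 0}, {"tx": 0, "ty": 0, "tz": 1, "rx": 0, "ry": 0, "rz": 0}])

```text
time: 19.45
position: [0.6387, -0.1504, 0.2142]
tool_rot: [0.744, 0.669, 0.0, 0.0]
ft_force: [-1.0, -0.6, -1.1]
grip_width: 0.0137
```

Run:
```python
from h import *
st();bar();st()
c=robot.camera("scene");save("s11",c["color"][130:260,150:320],4.5)
X,C,U=cloud(c);s=X[:,:2]@EE;w=X[:,:2]@FF
m=(abs(s+.08)<.04)&(w>.66)&(w<.68)&(X[:,2]>.15)&(X[:,2]<.24)&(C.mean(1)>70)
print("nose",m.sum(),np.round(np.percentile(np.c_[s[m],w[m],X[m,2]],[5,50,95],axis=0),4).tolist())
bar();st()
```

```text
t 19.45 pos [ 0.6387 -0.1504  0.2142] s -0.0826 w 0.6509 z 0.2142 rot [0.744 0.669 0.    0.   ] F [-0.95 -0.56 -1.06] Fs -0.66 Fw -0.89 M [-0.034 -0.053 -0.027] g 0.0137
scene tilt -0.0888 mid z 0.1727 n334
top tilt -0.0859 mid z 0.1728 n192
t 19.55 pos [ 0.6385 -0.1502  0.2138] s -0.0825 w 0.6508 z 0.2138 rot [ 0.744  0.669 -0.    -0.   ] F [ 0.26 -0.08 -1.88] Fs -0.06 Fw 0.27 M [-0.007 -0.078 -0.047] g 0.0137
nose 43 [[-0.0909, 0.6602, 0.1866], [-0.0795, 0.6629, 0.1931], [-0.0405, 0.673, 0.2004]]
scene tilt -0.0888 mid z 0.1727 n333
top tilt -0.0894 mid z 0.1735 n174
t 19.70 pos [ 0.6387 -0.1502  0.2142] s -0.0824 w 0.6509 z 0.2142 rot [0.744 0.669 0.    0.   ] F [ 0.42  0.19 -1.01] Fs 0.24 Fw 0.40 M [-0.02  -0.019  0.024] g 0.0133
```

View pics/s11.png

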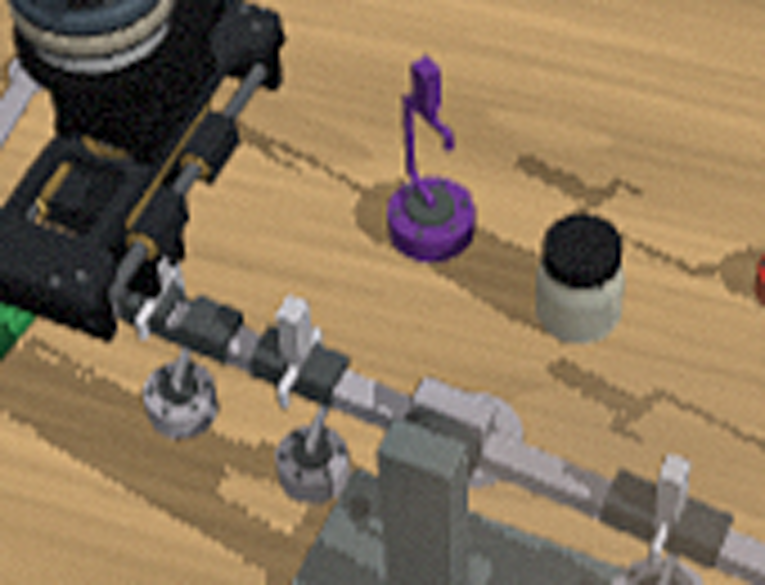

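It is on the outer half of the saddle. Press 3 mm more and slide inboard.

Request:
send_rows(deltas=[{"tx": 0, "ty": 0, "tz": 0.2, "rx": 0, "ry": 0, "rz": 0}, {"tx": 0.1, "ty": 0, "tz": 0.3, "rx": 0, "ry": 0, "rz": 0}, {"tx": 0.2, "ty": 0, "tz": 0.3, "rx": 0, "ry": 0, "rz": 0}, {"tx": 0.3, "ty": 0, "tz": 0.3, "rx": 0, "ry": 0, "rz": 0}, {"tx": 0.4, "ty": 0, "tz": 0.3, "rx": 0, "ry": 0, "rz": 0}])

```text
time: 20.12
position: [0.6392, -0.1461, 0.2111]
tool_rot: [0.744, 0.669, 0.0, 0.0]
ft_force: [0.3, -0.9, -1.6]
grip_width: 0.0135
```

Request:
send_rows(deltas=[{"tx": 0.1, "ty": 0, "tz": 0, "rx": 0, "ry": 0, "rz": 0}, {"tx": 0.2, "ty": 0, "tz": 0, "rx": 0, "ry": 0, "rz": 0}, {"tx": 0.3, "ty": 0, "tz": 0, "rx": 0, "ry": 0, "rz": 0}, {"tx": 0.4, "ty": 0, "tz": 0, "rx": 0, "ry": 0, "rz": 0}, {"tx": 0.5, "ty": 0, "tz": 0, "rx": 0, "ry": 0, "rz": 0}])

```text
time: 20.53
position: [0.6396, -0.1411, 0.2111]
tool_rot: [0.744, 0.669, 0.0, -0.0]
ft_force: [0.1, -0.3, -2.0]
grip_width: 0.0136
```

Request:
send_rows(deltas=[{"tx": 0.1, "ty": 0, "tz": 0, "rx": 0, "ry": 0, "rz": 0}, {"tx": 0.2, "ty": 0, "tz": 0, "rx": 0, "ry": 0, "rz": 0}, {"tx": 0.2, "ty": 0, "tz": 0, "rx": 0, "ry": 0, "rz": 0}])

```text
time: 20.78
position: [0.6397, -0.1387, 0.2109]
tool_rot: [0.744, 0.669, 0.0, -0.0]
ft_force: [-1.4, 0.8, -1.0]
grip_width: 0.0135
```

Run:
```python
from h import *
st();bar();st();bar();st()
```

```text
t 20.78 pos [ 0.6397 -0.1387  0.2109] s -0.0709 w 0.6507 z 0.2109 rot [ 0.744  0.669  0.    -0.   ] F [-1.39  0.79 -1.02] Fs 0.64 Fw -1.46 M [ 0.089 -0.071  0.   ] g 0.0135
scene tilt -0.0947 mid z 0.1727 n324
top tilt -0.0958 mid z 0.1728 n193
t 20.88 pos [ 0.6397 -0.1388  0.2109] s -0.0710 w 0.6507 z 0.2109 rot [ 0.744  0.669  0.    -0.   ] F [ 0.28  1.02 -2.16] Fs 1.05 Fw 0.17 M [ 0.167 -0.09  -0.058] g 0.0137
scene tilt -0.0958 mid z 0.1727 n323
top tilt -0.0964 mid z 0.1731 n185
t 20.98 pos [ 0.6397 -0.1388  0.2109] s -0.0710 w 0.6507 z 0.2109 rot [ 0.744  0.669  0.    -0.   ] F [-0.27  1.   -2.56] Fs 0.97 Fw -0.38 M [ 0.272 -0.098  0.029] g 0.0138
```

Partly dropped: the tilt of -0.096 lies between the saddle and floor values. The rod is riding the outboard edge, which pushes it inboard, so continue inboard a little.

Request:
send_rows(deltas=[{"tx": 0.05, "ty": 0, "tz": 0, "rx": 0, "ry": 0, "rz": 0}, {"tx": 0.1, "ty": 0, "tz": 0, "rx": 0, "ry": 0, "rz": 0}, {"tx": 0.15, "ty": 0, "tz": 0, "rx": 0, "ry": 0, "rz": 0}, {"tx": 0.15, "ty": 0, "tz": 0, "rx": 0, "ry": 0, "rz": 0}])

```text
time: 21.32
position: [0.64, -0.1378, 0.211]
tool_rot: [0.744, 0.669, -0.0, 0.0]
ft_force: [0.5, -0.6, -2.0]
grip_width: 0.0137
```

Run:
```python
from h import *
st();bar();st();bar();st()
c=robot.camera("scene");save("s12",c["color"][170:230,170:250],9)
```

```text
t 21.32 pos [ 0.64   -0.1378  0.211 ] s -0.0700 w 0.6509 z 0.2110 rot [ 0.744  0.669 -0.     0.   ] F [ 0.52 -0.62 -1.98] Fs -0.56 Fw 0.58 M [-0.    -0.085 -0.05 ] g 0.0137
scene tilt -0.1136 mid z 0.1728 n321
top tilt -0.1182 mid z 0.1735 n177
t 21.42 pos [ 0.64   -0.1379  0.2111] s -0.0701 w 0.6509 z 0.2111 rot [ 0.744  0.669 -0.     0.   ] F [-0.31  0.08 -2.59] Fs 0.05 Fw -0.32 M [-0.042 -0.08  -0.019] g 0.0138
scene tilt -0.1127 mid z 0.1724 n329
top tilt -0.1146 mid z 0.1730 n194
t 21.52 pos [ 0.64   -0.1378  0.2111] s -0.0700 w 0.6509 z 0.2111 rot [ 0.744  0.669 -0.     0.   ] F [ 0.13 -0.83 -1.63] Fs -0.81 Fw 0.22 M [ 0.027 -0.113 -0.036] g 0.0136
```

View pics/s12.png

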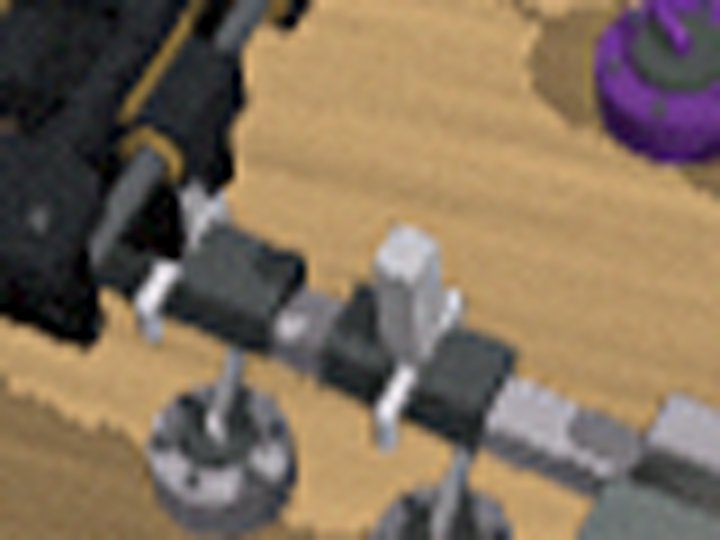

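Dropped fully: the bar is back to -0.114, and the nose is visible in the groove at crop (155,290). Lower the weight.

Request:
send_rows(deltas=[{"tx": 0, "ty": 0, "tz": 0.2, "rx": 0, "ry": 0, "rz": 0}, {"tx": 0, "ty": 0, "tz": 0.4, "rx": 0, "ry": 0, "rz": 0}, {"tx": 0, "ty": 0, "tz": 0.6, "rx": 0, "ry": 0, "rz": 0}, {"tx": 0, "ty": 0, "tz": 0.8, "rx": 0, "ry": 0, "rz": 0}, {"tx": 0, "ty": 0, "tz": 1, "rx": 0, "ry": 0, "rz": 0}])

```text
time: 21.98
position: [0.6401, -0.138, 0.201]
tool_rot: [0.744, 0.669, 0.0, 0.0]
ft_force: [0.5, -0.3, -0.2]
grip_width: 0.0137
```

Request:
send_rows(deltas=[{"tx": 0, "ty": 0, "tz": 0.2, "rx": 0, "ry": 0, "rz": 0}, {"tx": 0, "ty": 0, "tz": 0.4, "rx": 0, "ry": 0, "rz": 0}, {"tx": 0, "ty": 0, "tz": 0.6, "rx": 0, "ry": 0, "rz": 0}, {"tx": 0, "ty": 0, "tz": 0.8, "rx": 0, "ry": 0, "rz": 0}, {"tx": 0, "ty": 0, "tz": 0.8, "rx": 0, "ry": 0, "rz": 0}])

```text
time: 22.4
position: [0.64, -0.1377, 0.1927]
tool_rot: [0.744, 0.669, 0.0, -0.0]
ft_force: [0.8, 0.1, -0.4]
grip_width: 0.0136
```

Run:
```python
from h import *
st();bar();st();bar();st()
```

```text
t 22.40 pos [ 0.64   -0.1377  0.1927] s -0.0699 w 0.6509 z 0.1927 rot [ 0.744  0.669  0.    -0.   ] F [ 0.78  0.07 -0.36] Fs 0.15 Fw 0.77 M [-0.13  -0.135  0.032] g 0.0136
scene tilt -0.0098 mid z 0.1731 n324
top tilt -0.0059 mid z 0.1730 n173
t 22.50 pos [ 0.64   -0.1377  0.193 ] s -0.0699 w 0.6509 z 0.1930 rot [ 0.744  0.669  0.    -0.   ] F [ 0.91 -0.69 -0.03] Fs -0.59 Fw 0.98 M [-0.148 -0.146 -0.031] g 0.0134
scene tilt -0.0095 mid z 0.1727 n332
top tilt -0.0099 mid z 0.1732 n192
t 22.60 pos [ 0.64   -0.1377  0.1931] s -0.0699 w 0.6509 z 0.1931 rot [ 0.744  0.669  0.    -0.   ] F [ 0.48 -0.02 -0.76] Fs 0.03 Fw 0.48 M [-0.083 -0.116 -0.024] g 0.0137
```

Tilt is -0.01 and the full weight is on the bar. Release gently.

Request:
send_rows(deltas=[{"tx": 0, "ty": 0, "tz": 0, "rx": 0, "ry": 0, "rz": 0}, {"tx": 0, "ty": 0, "tz": 0, "rx": 0, "ry": 0, "rz": 0}, {"tx": 0, "ty": 0, "tz": 0, "rx": 0, "ry": 0, "rz": 0}, {"tx": 0, "ty": 0, "tz": 0, "rx": 0, "ry": 0, "rz": 0}, {"tx": 0, "ty": 0, "tz": 0, "rx": 0, "ry": 0, "rz": 0}], claw=2.6)

```text
time: 23.02
position: [0.6399, -0.1376, 0.1931]
tool_rot: [0.744, 0.669, -0.0, -0.0]
ft_force: [-0.4, 0.1, 0.5]
grip_width: 0.0258
```

Run:
```python
from h import *
st();bar();st()
```

```text
t 23.02 pos [ 0.6399 -0.1376  0.1931] s -0.0698 w 0.6508 z 0.1931 rot [ 0.744  0.669 -0.    -0.   ] F [-0.44  0.09  0.51] Fs 0.04 Fw -0.45 M [ 0.003 -0.15  -0.018] g 0.0258
scene tilt 0.0059 mid z 0.1730 n325
top tilt 0.0079 mid z 0.1728 n194
t 23.12 pos [ 0.6399 -0.1377  0.1931] s -0.0699 w 0.6508 z 0.1931 rot [ 0.744  0.669  0.    -0.   ] F [ 0.83 -0.29 -0.44] Fs -0.20 Fw 0.85 M [-0.05  -0.091  0.033] g 0.0257
```

Request:
send_rows(deltas=[{"tx": 0, "ty": 0, "tz": -0.6, "rx": 0, "ry": 0, "rz": 0}, {"tx": 0, "ty": 0, "tz": -1.6, "rx": 0, "ry": 0, "rz": 0}, {"tx": 0, "ty": 0, "tz": -3.2, "rx": 0, "ry": 0, "rz": 0}, {"tx": 0, "ty": 0, "tz": -5, "rx": 0, "ry": 0, "rz": 0}, {"tx": 0, "ty": 0, "tz": -7.5, "rx": 0, "ry": 0, "rz": 0}])

```text
time: 23.53
position: [0.6392, -0.1374, 0.2683]
tool_rot: [0.744, 0.669, -0.001, -0.001]
ft_force: [0.1, -0.3, -0.6]
grip_width: 0.0258
```

Request:
send_rows(deltas=[{"tx": 0, "ty": -2, "tz": 0, "rx": 0, "ry": 0, "rz": 0}, {"tx": 0, "ty": -5, "tz": 0, "rx": 0, "ry": 0, "rz": 0}, {"tx": 0, "ty": -8, "tz": 0, "rx": 0, "ry": 0, "rz": 0}, {"tx": 0, "ty": -11, "tz": 0, "rx": 0, "ry": 0, "rz": 0}, {"tx": 0, "ty": -13, "tz": 0, "rx": 0, "ry": 0, "rz": 0}])

```text
time: 23.95
position: [0.5081, -0.1233, 0.2691]
tool_rot: [0.744, 0.669, -0.0, -0.0]
ft_force: [-0.0, 0.3, -0.9]
grip_width: 0.0259
```

Run:
```python
from h import *
st();bar();bar();st()
c=robot.camera("scene");save("s13",c["color"][160:270,160:330],4.5)
X,C,U=cloud(c);s=X[:,:2]@EE;w=X[:,:2]@FF
for nm,s0 in(("small",-.069),("big",.2)):
    m=(abs(s-s0)<.03)&(abs(w-.652)<.03)&(X[:,2]>.195)&(X[:,2]<.235)
    print(nm,"tab",m.sum(),"s",np.round(np.percentile(s[m],[0,50,100]),4),"w",np.round(np.percentile(w[m],[0,50,100]),4),"ztop",np.round(np.percentile(X[m,2],[0,97]),4))
    m=(abs(s-s0)<.05)&(abs(w-.652)<.05)&(X[:,2]>.05)&(X[:,2]<.1)
    print("   disc s",s[m].min(),s[m].max(),"w",w[m].min(),w[m].max())
```

```text
t 23.95 pos [ 0.5081 -0.1233  0.2691] s -0.0693 w 0.5182 z 0.2691 rot [ 0.744  0.669 -0.    -0.   ] F [-0.02  0.35 -0.93] Fs 0.34 Fw -0.05 M [-0.052 -0.146  0.065] g 0.0259
scene tilt 0.0058 mid z 0.1728 n378
top tilt 0.0069 mid z 0.1730 n190
scene tilt 0.0066 mid z 0.1726 n383
top tilt 0.0061 mid z 0.1736 n193
t 24.15 pos [ 0.5116 -0.1244  0.2695] s -0.0701 w 0.5219 z 0.2695 rot [0.744 0.668 0.001 0.002] F [ 0.46 -0.84  0.98] Fs -0.79 Fw 0.54 M [ 0.022 -0.089  0.001] g 0.0260
small tab 75 s [-0.0756 -0.0669 -0.0615] w [0.6441 0.6554 0.6598] ztop [0.1955 0.2213]
   disc s -0.08924939310264306 -0.01928845410210116 w 0.6328279530859894 0.6717212099692578
big tab 72 s [0.1952 0.2023 0.2073] w [0.6467 0.6587 0.6618] ztop [0.1956 0.2234]
   disc s 0.17375476662701309 0.22867438485366934 w 0.6249369226442542 0.6829449941594455
```

View pics/s13.png

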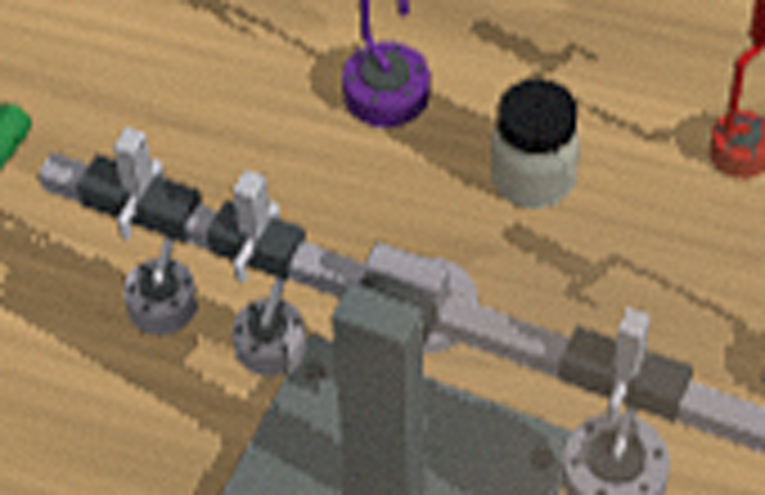

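All three collars hang free: small at crop (150,250), hung one at (265,280), large at (620,400). The bar is level at about +0.006 rad. Handing in.

Run:
```python
from h import *
bar(("scene",)); st(); print(robot.hand_in())
```

```text
scene tilt 0.0072 mid z 0.1726 n374
t 24.25 pos [ 0.5124 -0.1246  0.2689] s -0.0702 w 0.5226 z 0.2689 rot [0.744 0.669 0.001 0.001] F [ 0.54 -0.71  0.09] Fs -0.65 Fw 0.61 M [-0.017 -0.111  0.029] g 0.0259
the job is handed in; nothing more can be done
None
```

I hung the silver large collar in the left groove first, then the silver small collar in the outer right groove. Each was lowered onto its saddle, slid 1 mm or less at a time until it dropped, then released. I handed in at 24.3 s; no verdict was reported.

| Check | Result |
|---|---|
| Bar tilt after the large collar | about -0.115 rad, at rest |
| Bar tilt at the end | about +0.007 rad, steady over repeated pictures |
| Largest tilt I measured | about 0.128 rad (limit 0.1745) |
| Hook positions along the bar | left about 116 mm, right about 153 mm from the pivot |
| Force felt while working at the bar | about 2.5 N sideways at most |

- **Hook heights:** the small collar's tab top measured about 1 mm above where a fully seated hook would put it. The large collar's was 2–3 mm high, close to the 2 mm camera accuracy and well short of the 8 mm of a hook still on its saddle.
- **Small collar:** it first caught partly on the groove edge; another 1 mm inboard and it dropped fully.
- **Bystanders:** the purple, red and blue look-alikes were left alone. The bystanders I could see in the last picture looked unmoved; I did not measure them again.
- **Gripper:** at hand-in it was open, well clear of everything.

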